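# Proof-test a batch of fired clay bars

## Task

Proof-test the batch of fired clay bars: lay all of them from the ware board side by side and front to back across the middle of the test bed, swing the toggle clamp down onto them, then pull the gauge out until its pointer is in the green band, hold it there for about two seconds (never into the red) and let it go fully home. Then swing the clamp fully open again and set all the bars down in the green tray, leaving everything else where it stands.

Things in the scene. Friction and masses are not known exactly. Their poses are not given: they have to be found in the camera images.
- rig: fixed grey proof-test rig: flat deck, x -120..175 mm, y -140..185 mm, top at z = 20 mm. Origin: on the table under the middle of the bed; x points away from the robot, y left, z up
- bed (a point): middle of the test bed, on the deck's top; axes as the rig's. The bed is a black mat level with the deck, x -37..37 mm, y -95..95 mm; yellow lines split it into four bays 46 mm wide, centred at y = -69, -23, 23, 69 mm. One bar per bay is usual, its long side along x, its middle at x = 0, where the clamp's pressing bar comes down
- clamp (a joint): rad, over-centre toggle clamp: steel arm hinged behind the bed with a pressing bar (180 mm along rig y, 24 mm wide) 130 mm from the hinge. 0 = arm level towards the robot, pressing on the bars (-0.06 with none); 1.65 = standing up, slightly back, fully open. A spring snaps it away from 0.8 rad either way, with about 1.5 N m at each end (8 N at the knob)
- clamp_knob (a point): centre of the red knob at the end of the clamp arm, 195 mm from the hinge: a disc 30 mm across and 18 mm wide, flat sides facing rig +-y; 65 mm above the table when closed, 260 mm when open. Can be pinched from above on its flat sides at any angle of the arm and led round the hinge
- clamp_hinge (a point): point on the clamp's hinge axis (rig y): rig x = 130 mm, y = 0, z = 65 mm. Axes as the rig's
- gauge (a joint): m, how far the sprung pull gauge is drawn out towards rig -x; 0 = home, stop at 0.080. Spring 200 N/m with 2.4 N preload: 12.5 N at 0.050; springs home when let go. Its red pointer runs along a painted scale: green band 0.045 to 0.055, red band from 0.065
- gauge_grip (a point): grip point of the gauge's handle, an orange upright paddle 12 mm thick (rig x) and 40 mm wide (rig y), left of the bed at rig y = 145 mm; top at z = 88 mm, this point in its middle at z = 68 mm, x = -50 mm at home. Behind it a rod (8 mm, at z = 38 mm) runs into a blue housing 44 mm back
- board: fixed plywood ware board 200 by 200 by 12 mm on which the bars start, left or right of the rig. Origin: centre of its underside; z up
- tray: fixed shallow green tray for tested bars, 210 by 210 mm outside, walls 6 mm thick and 18 mm high over the table, inner floor 6 mm above the table; on the other side of the rig. Origin: centre of its underside; z up
- bar1: loose fired-clay test bar, terracotta red, 50 by 30 by 30 mm, about 90 g; origin at its centre, x along its 50 mm length. May be absent (None)
- bar2: loose fired-clay test bar, cream, 50 by 30 by 30 mm, about 90 g; origin at its centre, x along its 50 mm length. May be absent (None)
- bar3: loose fired-clay test bar, brown, 50 by 30 by 30 mm, about 90 g; origin at its centre, x along its 50 mm length. May be absent (None)
- bar4: loose fired-clay test bar, pale grey, 50 by 30 by 30 mm, about 90 g; origin at its centre, x along its 50 mm length. May be absent (None)
- jar_a: bystander, leave alone: glaze jar, white lid, 60 mm wide, 85 mm high; origin at its underside or middle
- jar_b: bystander, leave alone: glaze jar, blue lid, 60 mm wide, 85 mm high; origin at its underside or middle
- mug: bystander, leave alone: blue ceramic cup 76 mm wide, 85 mm high; origin at its underside or middle
- mould: bystander, leave alone: plaster mould half 70 by 60 by 45 mm; origin at its underside or middle
- brush: bystander, leave alone: glaze brush lying down; origin at its underside or middle
- spatula: bystander, leave alone: spatula lying down; origin at its underside or middle
There are look-alikes about, which are no part of the job. There is more than one size of the bar4; the job needs the middle-sized.

How it is judged (in metres and radians):
On the way, in this order (a step that is already met when the one before it is completed fails the run):
1. every bar lies in the bed, front to back, with the clamp open (x of bar1 in the frame of rig between -0.022 and 0.022 m and y of bar1 in the frame of rig between -0.095 and 0.095 m and z of bar1 in the frame of rig between 0.028 and 0.042 m and angle between the x axis of each of bar1, bar2, bar3, bar4 and the x axis of rig, either way round below 0.35 rad and x of bar2 in the frame of rig between -0.022 and 0.022 m and y of bar2 in the frame of rig between -0.095 and 0.095 m and z of bar2 in the frame of rig between 0.028 and 0.042 m and x of bar3 in the frame of rig between -0.022 and 0.022 m and y of bar3 in the frame of rig between -0.095 and 0.095 m and z of bar3 in the frame of rig between 0.028 and 0.042 m and x of bar4 in the frame of rig between -0.022 and 0.022 m and y of bar4 in the frame of rig between -0.095 and 0.095 m and z of bar4 in the frame of rig between 0.028 and 0.042 m and value of joint clamp above 1.5 rad), for 0.3 s.
2. the clamp is swung down onto the bars (x of bar1 in the frame of rig between -0.022 and 0.022 m and y of bar1 in the frame of rig between -0.095 and 0.095 m and z of bar1 in the frame of rig between 0.028 and 0.042 m and angle between the x axis of each of bar1, bar2, bar3, bar4 and the x axis of rig, either way round below 0.35 rad and x of bar2 in the frame of rig between -0.022 and 0.022 m and y of bar2 in the frame of rig between -0.095 and 0.095 m and z of bar2 in the frame of rig between 0.028 and 0.042 m and x of bar3 in the frame of rig between -0.022 and 0.022 m and y of bar3 in the frame of rig between -0.095 and 0.095 m and z of bar3 in the frame of rig between 0.028 and 0.042 m and x of bar4 in the frame of rig between -0.022 and 0.022 m and y of bar4 in the frame of rig between -0.095 and 0.095 m and z of bar4 in the frame of rig between 0.028 and 0.042 m and value of joint clamp below 0.12 rad), for 0.3 s.
3. the gauge is held in the green band for 1 s, the bars clamped (all of step 2 and value of joint gauge between 0.045 and 0.055 m), for 1 s.
4. the gauge is back home, the bars still clamped (all of step 2 and value of joint gauge below 0.005 m), for 0.2 s.
5. the clamp is fully open again, the gauge home (value of joint clamp above 1.5 rad and value of joint gauge below 0.005 m), for 0.2 s.
At the end, for the whole second after the job is handed in: every bar lies at rest in the green tray (centre within 100 mm of the tray's middle along both its sides, 12 to 35 mm above the table), the clamp stands open (over 1.5 rad), the gauge is home (under 5 mm) and the bystanders are within 40 mm of where they stood (all of step 5 and x of bar1 in the frame of tray between -0.1 and 0.1 m and y of bar1 in the frame of tray between -0.1 and 0.1 m and z of bar1 in the frame of tray between 0.012 and 0.035 m and linear speed of each of bar1, bar2, bar3, bar4 below 0.03 m/s and x of bar2 in the frame of tray between -0.1 and 0.1 m and y of bar2 in the frame of tray between -0.1 and 0.1 m and z of bar2 in the frame of tray between 0.012 and 0.035 m and x of bar3 in the frame of tray between -0.1 and 0.1 m and y of bar3 in the frame of tray between -0.1 and 0.1 m and z of bar3 in the frame of tray between 0.012 and 0.035 m and x of bar4 in the frame of tray between -0.1 and 0.1 m and y of bar4 in the frame of tray between -0.1 and 0.1 m and z of bar4 in the frame of tray between 0.012 and 0.035 m and distance of each of jar_a, jar_b, mug, mould, brush, spatula from where it was at the start of the episode below 0.04 m); the robot touches nothing.
It fails at once if the gauge is pulled into the red (over 65 mm) (value of joint gauge above 0.065 m).
It fails at once if a bystander is moved more than 60 mm (distance of any of jar_a, jar_b, mug, mould, brush, spatula from where it was at the start of the episode above 0.06 m).
Of bar1, bar2, bar3, bar4 only 2 to 4 are there at a start; the rules pass over those that are not, and their reading is None.
At some moment in a run one of bar1, bar2, bar3, bar4 may be knocked a few centimetres aside while the robot is not near it.
Once in a run the grip may slacken for a moment while it holds something.
It also fails if it takes over 210 s, if anything falls off the work surface, if the arm or the gripper's body presses on something with over 40 N, if the wrist force passes 120 N, or if a joint passes its speed limit or range.

## Robot

A 6-joint arm with a two-finger parallel gripper is mounted at the origin on the work surface. World frame = base frame: x ahead of the robot, y to its left, z up, the work surface at z = 0. Lengths are in mm, angles in rad, forces in N, time in s.
With the tool pointing down it reaches from about 350 to 775 mm from the base axis. Payload 7.3 kg.
Tool frame: the origin (TCP) lies at the very end of the fingers, on their centre line; the grasp point (between the pads) lies 19 mm behind it; z points along the fingers, y is the line along which they close (so a half turn about z gives the same grasp; the last joint's range is limited). The gripper opens to 92 mm and grips with 3 to 60 N. Pads are 19 mm wide; open, the fingers measure 130 mm over their backs; the gripper's body (75 mm by 190 mm) begins 47 mm behind the grasp point.
Start: joints at [-1.272, 0.342, 1.524, -0, 1.275, -0.146], TCP at [225.92, -473.925, 226.741] pointing down, gripper open.
Joint ranges: [-2.53, 2.53], [-0.77, 2.02], [0.04, 2.7], [-1, 4.14], [0.28, 2.66], [-3.11, 3.11]. Speed limits (rad/s): [2.57, 2.57, 3.14, 3.14, 3.14, 3.14].

## Interface

Orientations are given as [roll, pitch, yaw] about the fixed x, y, z axes, in that order (R = Rz(yaw) Ry(pitch) Rx(roll)).
In Python, from plant import get_obs, optics, ticket, finder gives the robot as it stands.
- The arm moves only by the tool send_rows, never from a script. Its arguments are lists of equal length, an entry for each row: "offset": the shift along the tool's x, y, z scaled (see below), a list of three; "delta_rot": the turn, a rotation vector about the tool's x, y, z scaled (see below), a list of three. In form: {"offset": [[dx, dy, dz], ...], "delta_rot": [[rx, ry, rz], ...]}. A call has 1 to 8 rows; each row is the pose to reach, as a shift and turn from the pose commanded when the call began, along the tool's axes at that moment, turning the shorter way round; what a row does not reach only later rows make up. The controller multiplies each number of a shift by 120 mm and each number of a turn by 360 degrees. A row lasts 1/8 s, in which the tool goes at most 62.5 mm and 10.7 degrees, less where a joint would pass 70% of its speed; a pose out of reach is approached as far as the arm can. A call with a number of a shift or a turn outside -1 to 1 is refused whole. A call with a gripper value outside its range is refused whole. "grip" is the opening, from 0 (shut) to 1 (fully open), set as the call begins (left out, the last holds). The fingers move at their own pace and stop on an object; the grip force is fixed at half the most. Time passes only in rows, so rows that repeat a pose let the fingers close. It gives the time, the measured TCP pose, the force, the opening and the grip force at its end, in the units of the state.
- get_obs(): the state, without advancing time (a new reading comes with each control period).
- optics.capture(name): name is "scene" or "top" or "wrist"; returns the picture (480x640x3 uint8, red, green, blue); there is no depth.
- optics.get_calibration(name): a dict with "fx", "fy", "cx", "cy" (pixels), "world_from_camera" (4x4, takes a point from camera to world coordinates). Camera axes: x right, y down, z forward; pixel columns grow to the right and rows downward; lengths in mm; the calibration is good to about 2 mm. A picture is of the moment at which its call begins: read the wrist's pose just before it. get_calibration takes no time and is no camera call; for the wrist camera it gives the pose at the moment of the call.
- ticket.close_job(): hands the job in; it is judged then, once.
Trained networks look in the newest picture that a camera, given by its name, has taken for a name from the list of things; names that differ only in an ending like _2 or _b are one class to them, and where a whole thing is asked for, a point or a joint stands for the part that bears it (a point fixed in the world has none). Each returns a list of dicts, best first, with "confidence" (0 to 1); they miss things now and then, are a little off and sometimes report something else, mostly with a low value. They report only what shows in the picture. A call takes as long as a camera call. They do not tell look-alikes from the thing itself.
- finder.boxes_of(target, camera): "box" ([left, top, right, bottom] in pixels, round what is visible of it).
- finder.silhouettes(target, camera): "region" (480x640 bool, what is visible of it) and "box" ([left, top, right, bottom] in pixels, round what is visible of it).
- finder.pinpoint(target, camera): "uv" ([column, row] in pixels: a listed point, or the origin of a listed thing).
The state is a dict: "time": time; "joint_positions": joint angles; "dq": joint speeds; "tau": joint torques, N m; "tool_pos": TCP position; "tcp_rot": TCP orientation; "contact_force": force on the tool from outside, world axes, zero at the start; "moment": the same for the moment, N m; "grip_width": finger opening in mm; "finger_force": force on a finger pad.
Only numpy, scipy, OpenCV 4.12 (cv2) and the standard library are available. Lean on these libraries where they do the work, as an engineer would, in place of code of your own. Each camera call takes 0.05 s, during which the arm holds its last target. There are 200 camera calls.

## Working session

There is one attempt and no reset: what is moved stays moved. The work goes in short steps, Python scripts to look and compute and a tool call to move; the robot and the scene stay as the last step left them, time stands still between calls to the robot, and variables do not carry over. Pictures are saved under pics/ and viewed, at most 14 in all, crops included, and the job is handed in when it is done.

Besides the shell and the picture viewer there is one more tool, called after "Call:" by a JSON object that holds its "method" and its "body", one argument or row to a line. send_rows: Moves the arm, as the interface text tells. Its arguments: {"type":"object","properties":{"offset":{"type":"array"},"delta_rot":{"type":"array"},"grip":{"type":"number"}},"required":["offset","delta_rot"]}

```bash
ls; mkdir -p pics
python3 - <<'E'
from plant import get_obs, optics, ticket, finder
import cv2
o=get_obs(); print(o)
for c in ("scene","top"):
    im=optics.capture(c); cv2.imwrite(f"pics/{c}0.png",im[...,::-1])
    k=optics.get_calibration(c); print(c,k)
    for n in ["bar1","bar2","bar3","bar4","bed","clamp_knob","clamp_hinge","gauge_grip","board","tray","rig"]:
        r=finder.pinpoint(n,c); print(n,[(round(d["confidence"],2),[round(float(x)) for x in d["uv"]]) for d in r[:5]])
E
```

```text
pics
{'time': 0.0, 'joint_positions': array([-1.27200781e+00,  3.42724116e-01,  1.52505985e+00,  2.29665851e-06,
        1.27535628e+00, -1.45979909e-01]), 'dq': array([-0.00032322, -0.00203164,  0.0004752 , -0.00046578,  0.00027527,
       -0.00071495]), 'tau': array([-7.15561164e-04, -4.31248212e+01, -2.44218725e+01,  7.15258392e-02,
        5.58367185e-02, -1.27423018e-04]), 'tool_pos': array([ 225.78766038, -473.50839724,  226.02927762]), 'tcp_rot': array([-3.14006184e+00, -2.27288837e-04,  4.44767580e-01]), 'contact_force': array([-0.10334792, -0.71428479,  0.67972478]), 'moment': array([-0.00344069, -0.00762692, -0.0380335 ]), 'finger_force': 0.0, 'grip_width': 91.9297267725054}
scene {'fx': 447.24846590135473, 'fy': 447.24846590135473, 'cx': 317.7790368993084, 'cy': 242.745974312331, 'world_from_camera': array([[-7.17161685e-01,  3.60926851e-01, -5.96163506e-01,
         1.16131957e+03],
       [ 6.96869793e-01,  3.80215342e-01, -6.08119056e-01,
         6.51001588e+02],
       [ 7.18401571e-03, -8.51568026e-01, -5.24194895e-01,
         6.08300858e+02],
       [ 0.00000000e+0
[... 1175 characters left out ...]
1.00000000e+00]])}
bar1 [(0.81, [216, 288]), (0.79, [197, 197]), (0.71, [175, 282]), (0.61, [252, 252]), (0.54, [254, 287])]
bar2 [(0.81, [216, 288]), (0.79, [197, 197]), (0.71, [175, 282]), (0.61, [252, 252]), (0.54, [254, 287])]
bar3 [(0.81, [216, 288]), (0.79, [197, 197]), (0.71, [175, 282]), (0.61, [252, 252]), (0.54, [254, 287])]
bar4 [(0.81, [216, 288]), (0.79, [197, 197]), (0.71, [175, 282]), (0.61, [252, 252]), (0.54, [254, 287])]
bed [(0.94, [363, 244])]
clamp_knob [(0.76, [360, 171])]
clamp_hinge [(0.81, [364, 198])]
gauge_grip [(0.63, [315, 264]), (0.29, [360, 196])]
board [(0.7, [218, 285]), (0.6, [236, 272])]
tray [(0.48, [318, 312])]
rig [(0.57, [366, 246]), (0.42, [254, 282])]
```

View pics/scene0.png

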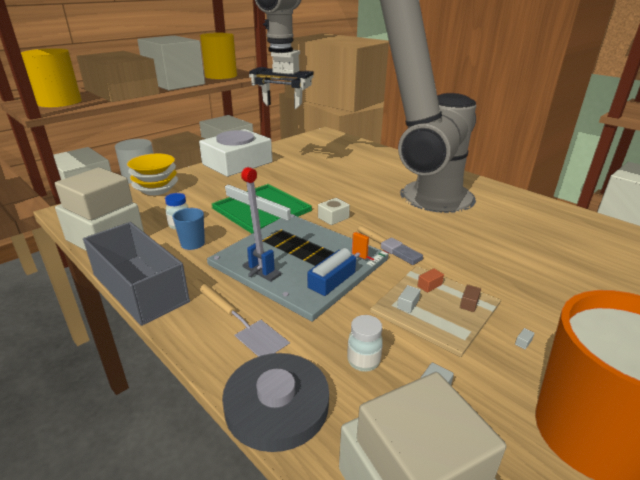

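View pics/top0.png

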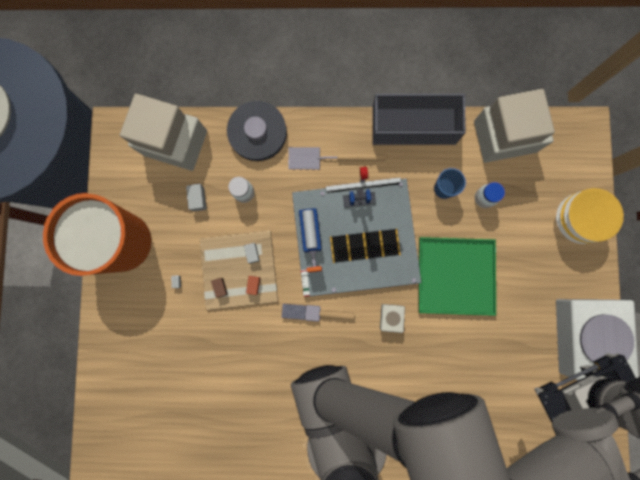

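The bars present are terracotta at top (254,286), brown at (219,288) and grey at (252,253), all on the board at the left. The two other grey blocks, at (196,197) and (176,282), lie off the board and are look-alikes. There is no cream bar. The rig is central with its clamp up, and the tray is on the right.

```bash
cat > h.py <<'E'
import numpy as np, cv2
from scipy.spatial.transform import Rotation as R
from plant import get_obs, optics, ticket, finder
def K(c): return c if isinstance(c,dict) else optics.get_calibration(c)
def ray(c,uv):
    k=K(c); T=k["world_from_camera"]
    d=np.array([(uv[0]-k["cx"])/k["fx"],(uv[1]-k["cy"])/k["fy"],1.0])
    return T[:3,3],T[:3,:3]@d
def onz(c,uv,z):
    o,d=ray(c,uv); return o+d*(z-o[2])/d[2]
def proj(c,p):
    k=K(c); T=k["world_from_camera"]; q=T[:3,:3].T@(np.asarray(p,float)-T[:3,3])
    return np.array([k["fx"]*q[0]/q[2]+k["cx"],k["fy"]*q[1]/q[2]+k["cy"]])
def tri(views):
    A=np.zeros((3,3));b=np.zeros(3)
    for c,uv in views:
        o,d=ray(c,uv);d=d/np.linalg.norm(d);M=np.eye(3)-np.outer(d,d);A+=M;b+=M@o
    return np.linalg.solve(A,b)
def tool():
    o=get_obs(); return o["tool_pos"],R.from_euler("xyz",o["tcp_rot"]).as_matrix()
def plan(p,yaw=None):
    """shift (scaled) and turn (scaled) to world TCP p, pointing down with yaw"""
    t,M=tool(); off=M.T@(np.asarray(p)-t)/120
    rv=np.zeros(3)
    if yaw is not None:
        G=R.from_euler("xyz",[np.pi,0,yaw]).as_matrix(); rv=R.from_matrix(M.T@G).as_rotvec()/(2*np.pi)
    n=max(np.linalg.norm(off)*120/62.5,np.linalg.norm(rv)*360/10.7)
    print("off",off.round(3),"rot",rv.round(4),"min rows %.1f"%n)
E
python3 - <<'E'
from h import *
np.set_printoptions(precision=1,suppress=True)
S,T=K("scene"),K("top")
for n,a,b in [("bed",(301,246),(363,244)),("hinge",(257,256),(364,198)),("knob",(248,173),(363,172)),("grip",(357,241),(315,264)),("tray",(263,210),(457,277)),
 ("red",(428,280),(254,287)),("brown",(474,299),(216,288)),("grey",(409,302),(252,252)),("small",(526,338),(175,282)),("big",(433,387),(197,197)),("board",(434,310),(238,272))]:
    print(n,tri([(S,a),(T,b)]),"top@",onz(T,b,20))
im=cv2.cvtColor(cv2.imread("pics/top0.png"),cv2.COLOR_BGR2HSV)
m=np.zeros((480,640),np.uint8); m[225:268,325:405]=1
bl=((im[...,2]<45)&(m>0))|((im[...,0]>15)&(im[...,0]<35)&(im[...,1]>120)&(m>0))
pts=np.argwhere(bl)[:,::-1]
w=np.array([onz(T,p,20)[:2] for p in pts],np.float32); print("mat",cv2.minAreaRect(w),len(pts))
for z,lo,hi,box in [(18,40,80,(230,330,410,510)),]:
    g=(im[...,0]>lo)&(im[...,0]<hi)&(im[...,1]>120); g[:, :405]=0; g[:, 505:]=0; g[:225]=0; g[330:]=0
    w=np.array([onz(T,p,z)[:2] for p in np.argwhere(g)[:,::-1]],np.float32); print("tray",cv2.minAreaRect(w))
print("wrist",K("wrist")["world_from_camera"],tool())
for n in ["bar1"]:
  r=finder.silhouettes(n,"top")
  for d in r:
    ys,xs=np.where(d["region"]); w=np.array([onz(T,p,42)[:2] for p in zip(xs,ys)],np.float32)
    print(round(d["confidence"],2),d["box"],cv2.minAreaRect(w))
E
```

```text
bed [543.9 -40.5  28.8] top@ [546.3 -42.6  20. ]
hinge [669.6 -44.1  54.3] top@ [675.5 -45.6  20. ]
knob [687.7 -28.  264.6] top@ [749.8 -43.   20. ]
grip [486.4  88.6  75.9] top@ [490.1  89.8  20. ]
tray [ 455.9 -303.9   -3. ] top@ [ 456.9 -299.3   20. ]
red [427.4 254.4  23.8] top@ [425.8 257.4  20. ]
brown [422.7 359.6  29.1] top@ [422.3 362.6  20. ]
grey [521.4 266.3  21.8] top@ [522.4 265.3  20. ]
small [438.2 479.4  13.2] top@ [438.  477.2  20. ]
big [675.3 425.1  23.8] top@ [677.1 424.6  20. ]
board [470.  304.7  -6.3] top@ [466.7 302.8  20. ]
mat ((542.6361083984375, -46.71397399902344), (69.0682601928711, 185.86697387695312), 6.044066429138184) 1550
tray ((460.3871765136719, -299.4567565917969), (203.11578369140625, 201.91677856445312), 88.5676498413086)
wrist [[   0.4   -0.9   -0.3  300.9]
 [  -0.9   -0.4   -0.1 -437.9]
 [  -0.     0.3   -1.   385.5]
 [   0.     0.     0.     1. ]] (array([ 225.9, -473.9,  226.7]), array([[ 0.9,  0.4,  0. ],
       [ 0.4, -0.9, -0. ],
       [ 0. ,  0. , -1. ]]))
0.75 [246.0, 242.4, 258.3, 262.8] ((518.229248046875, 264.6739807128906), (48.84932327270508, 30.452211380004883), 15.28589916229248)
0.74 [205.5, 277.2, 229.0, 294.2] ((423.9189758300781, 349.9548034667969), (51.58184814453125, 36.798187255859375), 18.774168014526367)
0.69 [184.7, 186.1, 206.0, 208.3] ((672.1226196289062, 421.7120666503906), (73.34877014160156, 48.56877899169922), 9.243572235107422)
0.48 [245.4, 274.0, 261.1, 294.9] ((430.6020202636719, 258.3097229003906), (35.84000778198242, 50.47169494628906), 81.70230102539062)
```

Call:
{"method": "send_rows", "body": {
  "offset": [
    [1,-1,-0.2],
    [1,-1,-0.2],
    [1,-1,-0.2]
  ],
  "delta_rot": [
    [0,0,0.055],
    [0,0,0.055],
    [0,0,0.055]
  ],
  "grip": 1
}}

```text
time: 1.62
tool_pos: [283.0, -311.9, 251.1]
tcp_rot: [3.141, -0.0, 0.098]
contact_force: [-0.2, -0.6, 0.3]
grip_width: 91.6
finger_force: 0.0
```

Call:
{"method": "send_rows", "body": {
  "offset": [
    [1,-1,0],
    [1,-1,0],
    [1,-1,0]
  ],
  "delta_rot": [
    [0,0,0],
    [0,0,0],
    [0,0,0]
  ]
}}

```text
time: 2.0
tool_pos: [391.3, -180.7, 251.1]
tcp_rot: [3.141, -0.001, 0.1]
contact_force: [0.2, -0.1, -0.3]
grip_width: 91.5
finger_force: 0.0
```

Call:
{"method": "send_rows", "body": {
  "offset": [
    [0.2,-1,0],
    [0.2,-1,0]
  ],
  "delta_rot": [
    [0,0,0],
    [0,0,0]
  ]
}}

```text
time: 2.25
tool_pos: [402.3, -59.1, 250.7]
tcp_rot: [3.141, -0.0, 0.099]
contact_force: [0.5, 0.1, -0.9]
grip_width: 91.8
finger_force: 0.0
```

Call:
{"method": "send_rows", "body": {
  "offset": [
    [0.3,-1,0],
    [0.3,-1,0]
  ],
  "delta_rot": [
    [0,0,0],
    [0,0,0]
  ]
}}

```text
time: 2.5
tool_pos: [426.1, 63.8, 251.0]
tcp_rot: [3.141, -0.001, 0.099]
contact_force: [1.0, -0.5, 0.4]
grip_width: 91.6
finger_force: 0.0
```

Call:
{"method": "send_rows", "body": {
  "offset": [
    [0.3,-1,0],
    [0.3,-1,0]
  ],
  "delta_rot": [
    [0,0,0],
    [0,0,0]
  ]
}}

```text
time: 2.75
tool_pos: [450.1, 186.7, 251.0]
tcp_rot: [3.141, -0.001, 0.099]
contact_force: [0.7, -0.2, 0.2]
grip_width: 91.9
finger_force: 0.0
```

Call:
{"method": "send_rows", "body": {
  "offset": [
    [0.3,-1,0],
    [0.3,-1,0],
    [0.3,-1,0],
    [0.3,-1,0]
  ],
  "delta_rot": [
    [0,0,0],
    [0,0,0],
    [0,0,0],
    [0,0,0]
  ]
}}

```text
time: 3.25
tool_pos: [473.5, 307.2, 250.3]
tcp_rot: [3.141, 0.001, 0.1]
contact_force: [-0.1, -0.2, -0.3]
grip_width: 91.5
finger_force: 0.0
```

```bash
cat >> h.py <<'E'
from scipy.optimize import minimize
def hull(c,x,y,yaw,z,dims=(50,30,30)):
    s=np.array([[a,b,d] for a in(-.5,.5) for b in(-.5,.5) for d in(-.5,.5)])*dims
    ca,sa=np.cos(yaw),np.sin(yaw)
    P=np.c_[x+ca*s[:,0]-sa*s[:,1],y+sa*s[:,0]+ca*s[:,1],z+s[:,2]]
    return cv2.convexHull(np.array([proj(c,p) for p in P],np.float32))
def iou(h,m):
    a=cv2.contourArea(h); b=cv2.contourArea(m); i,_=cv2.intersectConvexConvex(h,m); return i/(a+b-i+1e-9)
def fit(views,z=27,dims=(50,30,30)):
    """views: [(calib, convex contour of the silhouette)]; gives x,y,yaw,z,iou"""
    k,m=views[0]; c=onz(k,m.reshape(-1,2).mean(0),z)
    best=None; two=len(views)>1
    for y0 in np.arange(0,np.pi,np.pi/6):
        f=lambda v:1-np.mean([iou(hull(k,v[0],v[1],v[2]/20,v[3] if two else z,dims),m) for k,m in views])
        r=minimize(f,[c[0],c[1],y0*20]+([z] if two else []),method="Nelder-Mead",options=dict(initial_simplex=None,xatol=.05,fatol=1e-4,maxiter=400))
        if best is None or r.fun<best.fun: best=r
    v=best.x; return v[0],v[1],(v[2]/20+np.pi/2)%np.pi-np.pi/2,(v[3] if two else z),1-best.fun
def look(cam="wrist",name=None):
    k=K(cam); im=optics.capture(cam)
    if name: cv2.imwrite(f"pics/{name}.png",im[...,::-1])
    out=[]
    for d in finder.silhouettes("bar1",cam):
        m=d["region"].astype(np.uint8)
        if d["confidence"]<.3 or m.sum()<30: continue
        cs,_=cv2.findContours(m,cv2.RETR_EXTERNAL,cv2.CHAIN_APPROX_NONE); ct=cv2.convexHull(max(cs,key=cv2.contourArea)).astype(np.float32)
        out.append(dict(conf=round(d["confidence"],2),box=np.round(d["box"]).astype(int).tolist(),rgb=np.median(im[cv2.erode(m,np.ones((3,3)))>0],0) if cv2.erode(m,np.ones((3,3))).any() else None,ct=ct,k=k))
    return out
E
python3 - <<'E'
from h import *
import pickle
L=look("wrist","w0"); pickle.dump(L,open("L0.pkl","wb"))
print(K("wrist")["fx"])
for l in L: print(l["conf"],l["box"],l["rgb"],np.round(fit([(l["k"],l["ct"])]),3))
E
```

```text
369.5756095954407
0.95 [345, 224, 388, 278] [171.  98.  68.] [ 4.30441e+02  2.59782e+02 -1.15000e-01  2.70000e+01  9.43000e-01]
0.81 [152, 204, 180, 235] [172. 177. 168.] [ 4.35197e+02  4.77345e+02 -6.74000e-01  2.70000e+01  4.26000e-01]
0.78 [352, 144, 390, 195] [176. 183. 175.] [5.18686e+02 2.64816e+02 2.65000e-01 2.70000e+01 9.60000e-01]
0.74 [190, 1, 247, 20] [85. 85. 78.] [6.41000e+02 4.14368e+02 1.03800e+00 2.70000e+01 3.71000e-01]
0.55 [258, 222, 301, 272] [119.  89.  67.] [4.22560e+02 3.51152e+02 2.91000e-01 2.70000e+01 9.14000e-01]
```

Call:
{"method": "send_rows", "body": {
  "offset": [
    [-0.5,0.4,-0.4],
    [-0.5,0.4,-0.4],
    [-0.5,0.4,-0.4],
    [-0.5,0.4,-0.4]
  ],
  "delta_rot": [
    [0,0,0],
    [0,0,0],
    [0,0,0],
    [0,0,0]
  ]
}}

```text
time: 3.85
tool_pos: [419.3, 253.3, 298.6]
tcp_rot: [-3.141, -0.0, 0.098]
contact_force: [-0.3, 0.5, 0.5]
grip_width: 91.9
finger_force: 0.0
```

Run:
```python
from h import *
import pickle
L0=pickle.load(open("L0.pkl","rb")); L=look("wrist","w1")
for l in L: print(l["conf"],l["box"],l["rgb"],np.round(fit([(l["k"],l["ct"])]),3))
for l in L:
    for a in L0:
        if l["rgb"] is not None and a["rgb"] is not None and np.abs(l["rgb"]-a["rgb"]).max()<25:
            r=fit([(l["k"],l["ct"]),(a["k"],a["ct"])])
            if r[4]>.7: print("pair",l["rgb"],np.round(r,3))
```

```text
0.9 [306, 83, 344, 134] [181. 188. 179.] [5.18893e+02 2.64672e+02 2.50000e-01 2.70000e+01 9.68000e-01]
0.64 [221, 161, 264, 211] [121.  90.  68.] [4.23887e+02 3.51606e+02 3.43000e-01 2.70000e+01 9.61000e-01]
0.6 [303, 166, 339, 211] [173. 102.  71.] [ 4.31112e+02  2.59430e+02 -1.47000e-01  2.70000e+01  9.62000e-01]
0.55 [122, 144, 150, 175] [172. 178. 169.] [ 4.42081e+02  4.57214e+02 -1.54700e+00  2.70000e+01  4.32000e-01]
pair [181. 188. 179.] [5.19014e+02 2.64685e+02 2.52000e-01 2.48890e+01 9.69000e-01]
pair [121.  90.  68.] [4.23068e+02 3.52396e+02 3.16000e-01 2.28210e+01 9.45000e-01]
pair [173. 102.  71.] [ 4.30538e+02  2.59177e+02 -1.26000e-01  2.41450e+01  9.54000e-01]
```

View pics/w0.png

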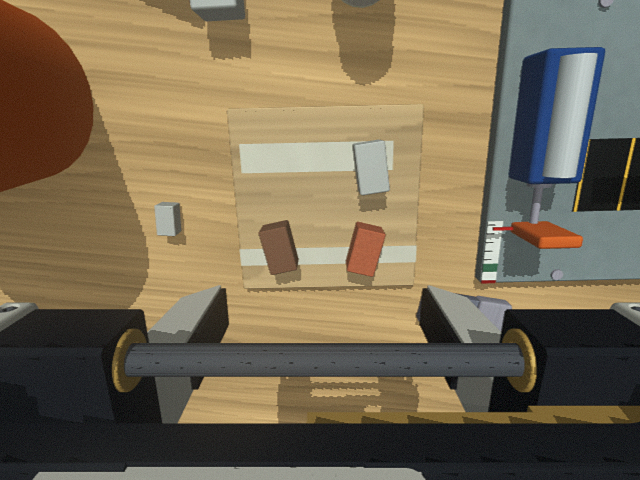

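Wrist view: grey bar at (371,167), brown at (278,247), red at (366,248), all flat on the board. They match the fits, with centre z about 25 to 27. The gauge scale is at about (490,250). I'll pick red first.

Run:
```python
from h import *
plan((430.5,259.2,16),-0.126)
```

```text
off [ 0.101 -0.037  2.349] rot [0.0001 0.0002 0.0358] min rows 4.5
```

Call:
{"method": "send_rows", "body": {
  "offset": [
    [0.1,-0.04,1],
    [0.1,-0.04,1],
    [0.1,-0.04,1]
  ],
  "delta_rot": [
    [0,0,0.036],
    [0,0,0.036],
    [0,0,0.036]
  ],
  "grip": 0.65
}}

```text
time: 4.32
tool_pos: [428.0, 258.9, 174.5]
tcp_rot: [3.136, 0.009, -0.126]
contact_force: [-1.0, 0.3, -0.8]
grip_width: 66.3
finger_force: 0.0
```

Call:
{"method": "send_rows", "body": {
  "offset": [
    [0,0,0.5],
    [0,0,1],
    [0,0,1]
  ],
  "delta_rot": [
    [0,0,0],
    [0,0,0],
    [0,0,0]
  ]
}}

```text
time: 4.7
tool_pos: [428.9, 259.2, 57.2]
tcp_rot: [3.138, 0.006, -0.126]
contact_force: [0.1, 0.1, 0.3]
grip_width: 59.6
finger_force: 0.0
```

Call:
{"method": "send_rows", "body": {
  "offset": [
    [0,0,0.2],
    [0,0,0.35],
    [0,0,0.35]
  ],
  "delta_rot": [
    [0,0,0],
    [0,0,0],
    [0,0,0]
  ]
}}

```text
time: 5.08
tool_pos: [432.1, 260.5, 19.1]
tcp_rot: [-3.14, -0.003, -0.126]
contact_force: [-0.1, 0.4, 1.1]
grip_width: 59.8
finger_force: 0.0
```

Call:
{"method": "send_rows", "body": {
  "offset": [
    [0,0,0],
    [0,0,0],
    [0,0,0],
    [0,0,0],
    [0,0,0],
    [0,0,0]
  ],
  "delta_rot": [
    [0,0,0],
    [0,0,0],
    [0,0,0],
    [0,0,0],
    [0,0,0],
    [0,0,0]
  ],
  "grip": 0
}}

```text
time: 5.82
tool_pos: [430.6, 259.7, 17.2]
tcp_rot: [-3.141, -0.001, -0.127]
contact_force: [-1.2, -0.8, 5.7]
grip_width: 29.8
finger_force: 30.0
```

Call:
{"method": "send_rows", "body": {
  "offset": [
    [0,0,-0.5],
    [0,0,-1],
    [0,0,-1]
  ],
  "delta_rot": [
    [0,0,0],
    [0,0,0],
    [0,0,0]
  ]
}}

```text
time: 6.2
tool_pos: [432.9, 260.9, 141.0]
tcp_rot: [-3.137, -0.008, -0.127]
contact_force: [-0.0, -0.1, -2.5]
grip_width: 29.9
finger_force: 30.0
```

Call:
{"method": "send_rows", "body": {
  "offset": [
    [0,0,-1],
    [0,0,-1],
    [0,0,-1]
  ],
  "delta_rot": [
    [0,0,0],
    [0,0,0],
    [0,0,0]
  ]
}}

```text
time: 6.58
tool_pos: [432.0, 260.5, 259.9]
tcp_rot: [-3.138, -0.007, -0.127]
contact_force: [0.5, -0.1, -1.4]
grip_width: 30.0
finger_force: 30.0
```

Call:
{"method": "send_rows", "body": {
  "offset": [
    [0.4,1,0],
    [0.4,1,0],
    [0.4,1,0]
  ],
  "delta_rot": [
    [0,0,-0.037],
    [0,0,-0.037],
    [0,0,-0.037]
  ]
}}

```text
time: 6.95
tool_pos: [462.5, 131.6, 254.4]
tcp_rot: [3.141, 0.004, 0.102]
contact_force: [-0.7, 0.4, -0.8]
grip_width: 30.0
finger_force: 30.0
```

Call:
{"method": "send_rows", "body": {
  "offset": [
    [0.14,1,0],
    [0.14,1,0]
  ],
  "delta_rot": [
    [0,0,0],
    [0,0,0]
  ]
}}

```text
time: 7.2
tool_pos: [491.7, 16.4, 255.0]
tcp_rot: [-3.141, 0.003, 0.106]
contact_force: [0.6, 0.7, -2.2]
grip_width: 29.9
finger_force: 30.0
```

Call:
{"method": "send_rows", "body": {
  "offset": [
    [0,0.48,0],
    [0,0.48,0],
    [0,0.48,0],
    [0,0.48,0]
  ],
  "delta_rot": [
    [0,0,0],
    [0,0,0],
    [0,0,0],
    [0,0,0]
  ]
}}

```text
time: 7.7
tool_pos: [497.9, -38.5, 256.2]
tcp_rot: [-3.141, 0.001, 0.107]
contact_force: [0.5, -0.0, -0.8]
grip_width: 29.7
finger_force: 30.0
```

Run:
```python
from h import *
o=get_obs(); print(o["tool_pos"],o["tcp_rot"],o["grip_width"])
k=K("wrist"); im=optics.capture("wrist"); cv2.imwrite("pics/rig0.png",im[...,::-1])
import pickle; pickle.dump(k,open("krig0.pkl","wb"))
for n in ["bed","clamp_hinge","gauge_grip","clamp_knob","tray"]:
    print(n,[(round(d["confidence"],2),np.round(d["uv"],1),onz(k,d["uv"],{"gauge_grip":68,"clamp_hinge":65,"clamp_knob":260}.get(n,20)).round(1)) for d in finder.pinpoint(n,"wrist")])
```

```text
[497.89340501 -38.54030022 256.20509137] [-3.14090058e+00  8.77425296e-04  1.07413511e-01] 29.727763129576157
bed [(0.77, array([335.9, 163.3]), array([541.9, -46. ,  20. ]))]
clamp_hinge [(0.68, array([336.4,  10.1]), array([670.3, -29.9,  65. ]))]
gauge_grip [(0.62, array([192.2, 224.3]), array([473.8,  88.1,  68. ]))]
clamp_knob []
tray [(0.89, array([537.3, 252.7]), array([ 467.4, -284.3,   20. ]))]
```

View pics/rig0.png

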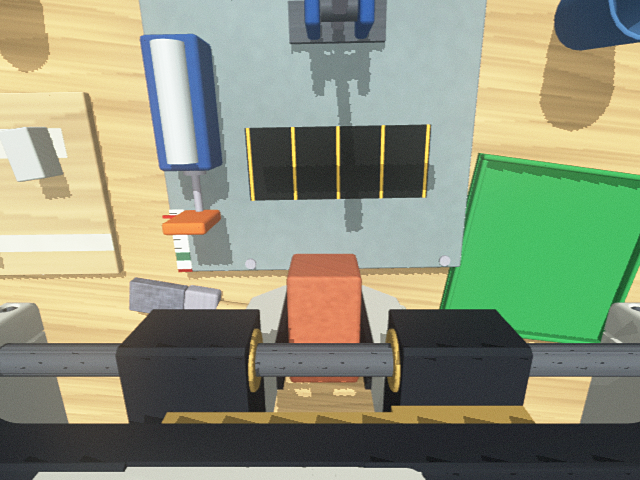

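The red bar is held. The mat corners are at about (247,127), (431,124), (428,198) and (252,200). The hinge is at (336,10), the paddle at (192,222), and the tray fills the right side.

Run:
```python
from h import *
import pickle
k=pickle.load(open("krig0.pkl","rb"))
im=cv2.imread("pics/rig0.png"); h=cv2.cvtColor(im,cv2.COLOR_BGR2HSV)
b=((h[...,2]<60)|((h[...,0]>18)&(h[...,0]<35)&(h[...,1]>150))).astype(np.uint8)
b[:110]=0;b[215:]=0;b[:,:235]=0;b[:,445:]=0
b=cv2.morphologyEx(b,cv2.MORPH_CLOSE,np.ones((3,3))); b=cv2.morphologyEx(b,cv2.MORPH_OPEN,np.ones((9,9)))
w=np.array([onz(k,p,20)[:2] for p in np.argwhere(b)[:,::-1]],np.float32)
print(cv2.minAreaRect(w),w.mean(0))
# yellow lines direction
y=((h[...,0]>18)&(h[...,0]<35)&(h[...,1]>150)); y[:128]=0;y[197:]=0;y[:,:240]=0;y[:,440:]=0
n,l,s,c=cv2.connectedComponentsWithStats(y.astype(np.uint8))
for i in range(1,n):
    if s[i,4]<60: continue
    q=np.array([onz(k,p,20)[:2] for p in np.argwhere(l==i)[:,::-1]]); u,sv,vt=np.linalg.svd(q-q.mean(0)); v=vt[0]*np.sign(vt[0][0]); print(q.mean(0),np.arctan2(v[1],v[0]))
a=0.1;
```

```text
((542.2342529296875, -47.728736877441406), (74.4088134765625, 188.297607421875), 7.005268573760986) [542.8656  -48.54466]
[531.54262049  43.92242134] 0.1261932128957894
[538.95514825  -1.61721345] 0.12422193136478228
[544.99092109 -47.44899799] 0.12936465588371984
[548.97547973 -93.38492157] 0.12456114937311011
[ 552.58963351 -139.51969785] 0.12320658335882355
```

```bash
cat >> h.py <<'E'
O=np.array([542.3,-47.3]); YAW=0.122
def rig(x,y): return O+[x*np.cos(YAW)-y*np.sin(YAW),x*np.sin(YAW)+y*np.cos(YAW)]
def torig(p): d=np.asarray(p)[:2]-O; return np.array([d[0]*np.cos(YAW)+d[1]*np.sin(YAW),-d[0]*np.sin(YAW)+d[1]*np.cos(YAW)])
E
python3 - <<'E'
from h import *
plan((*rig(0,-66),26),YAW)
E
```

```text
off [0.367 0.653 1.923] rot [ 0.     -0.     -0.0025] min rows 4.0
```

Call:
{"method": "send_rows", "body": {
  "offset": [
    [0.37,0.65,0.3],
    [0.37,0.65,0.5],
    [0.37,0.65,0.5]
  ],
  "delta_rot": [
    [0,0,-0.0025],
    [0,0,-0.0025],
    [0,0,-0.0025]
  ]
}}

```text
time: 8.38
tool_pos: [549.7, -114.1, 193.3]
tcp_rot: [-3.139, 0.006, 0.119]
contact_force: [-0.5, 0.2, -1.4]
grip_width: 30.0
finger_force: 30.0
```

Call:
{"method": "send_rows", "body": {
  "offset": [
    [0,0,0.5],
    [0,0,0.9],
    [0,0,1],
    [0,0,1]
  ],
  "delta_rot": [
    [0,0,0],
    [0,0,0],
    [0,0,0],
    [0,0,0]
  ]
}}

```text
time: 8.88
tool_pos: [551.1, -112.8, 77.8]
tcp_rot: [3.141, -0.001, 0.122]
contact_force: [0.1, -0.3, -0.2]
grip_width: 30.1
finger_force: 30.0
```

Run:
```python
from h import *
plan((*rig(0,-66),25),YAW); print(get_obs()["grip_width"])
```

```text
off [-0.007 -0.001  0.44 ] rot [ 0.0001 -0.0001 -0.0001] min rows 0.8
30.05790697865975
```

Descend, release, retreat, then on towards the grey bar.

Call:
{"method": "send_rows", "body": {
  "offset": [
    [0,0,0.2],
    [0,0,0.35],
    [0,0,0.44],
    [0,0,0.44]
  ],
  "delta_rot": [
    [0,0,0],
    [0,0,0],
    [0,0,0],
    [0,0,0]
  ]
}}

```text
time: 9.38
tool_pos: [551.7, -113.4, 25.4]
tcp_rot: [3.14, -0.003, 0.121]
contact_force: [0.5, -0.0, -0.8]
grip_width: 29.9
finger_force: 30.0
```

Call:
{"method": "send_rows", "body": {
  "offset": [
    [0,0,0],
    [0,0,0],
    [0,0,0]
  ],
  "delta_rot": [
    [0,0,0],
    [0,0,0],
    [0,0,0]
  ],
  "grip": 0.5
}}

```text
time: 9.75
tool_pos: [550.8, -113.2, 24.3]
tcp_rot: [3.141, -0.001, 0.121]
contact_force: [-0.9, -0.3, -0.2]
grip_width: 45.7
finger_force: 0.0
```

Call:
{"method": "send_rows", "body": {
  "offset": [
    [0,0,-0.3],
    [0,0,-0.7],
    [0,0,-1],
    [0,0,-1]
  ],
  "delta_rot": [
    [0,0,0],
    [0,0,0],
    [0,0,0],
    [0,0,0]
  ]
}}

```text
time: 10.25
tool_pos: [552.3, -113.7, 147.2]
tcp_rot: [3.139, -0.006, 0.121]
contact_force: [0.5, 0.1, -0.5]
grip_width: 45.9
finger_force: 0.0
```

Call:
{"method": "send_rows", "body": {
  "offset": [
    [-0.3,-1,-0.9],
    [-0.3,-1,-0.9],
    [-0.3,-1,-0.9],
    [-0.3,-1,-0.9]
  ],
  "delta_rot": [
    [0,0,0],
    [0,0,0],
    [0,0,0],
    [0,0,0]
  ]
}}

```text
time: 10.75
tool_pos: [500.3, 3.2, 253.2]
tcp_rot: [3.141, -0.003, 0.124]
contact_force: [0.2, -0.2, -0.2]
grip_width: 45.8
finger_force: 0.0
```

Run:
```python
from h import *
L=look("wrist","rig1"); print(get_obs()["tool_pos"])
for l in L:
    for z in (35,27):
        f=fit([(l["k"],l["ct"])],z); print(l["conf"],l["box"],l["rgb"],np.round(f,3),torig(f[:2]).round(1))
plan((519,264.7,17),.255)
```

```text
[500.00291838   1.50365228 250.80731743]
0.92 [0, 208, 30, 260] [94. 75. 57.] [ 4.32772e+02  3.26692e+02 -6.91000e-01  3.50000e+01  3.88000e-01] [-63.2 384.5]
0.92 [0, 208, 30, 260] [94. 75. 57.] [ 4.29878e+02  3.33174e+02 -6.66000e-01  2.70000e+01  4.02000e-01] [-65.3 391.3]
0.81 [40, 132, 102, 183] [224. 229. 222.] [5.20403e+02 2.58620e+02 2.22000e-01 3.50000e+01 8.88000e-01] [ 15.5 306.3]
0.81 [40, 132, 102, 183] [224. 229. 222.] [5.19237e+02 2.64447e+02 2.76000e-01 2.70000e+01 9.24000e-01] [ 15.  312.2]
0.75 [426, 150, 471, 201] [153.  91.  68.] [ 5.52873e+02 -1.12552e+02  9.40000e-02  3.50000e+01  9.45000e-01] [  2.6 -66.1]
0.75 [426, 150, 471, 201] [153.  91.  68.] [ 5.51965e+02 -1.15369e+02  1.16000e-01  2.70000e+01  9.81000e-01] [  1.3 -68.7]
off [ 0.426 -2.158  1.948] rot [ 0.      0.0002 -0.0212] min rows 5.6
```

Call:
{"method": "send_rows", "body": {
  "offset": [
    [0.2,-1,0],
    [0.2,-1,0]
  ],
  "delta_rot": [
    [0,0,0],
    [0,0,0]
  ],
  "grip": 0.65
}}

```text
time: 11.1
tool_pos: [509.9, 123.4, 249.8]
tcp_rot: [3.141, 0.003, 0.117]
contact_force: [1.1, 0.3, 0.5]
grip_width: 58.5
finger_force: 0.0
```

Call:
{"method": "send_rows", "body": {
  "offset": [
    [0.23,-1,0.3],
    [0.23,-1,0.3],
    [0.23,-1,0.3]
  ],
  "delta_rot": [
    [0,0,0],
    [0,0,0],
    [0,0,0]
  ]
}}

```text
time: 11.48
tool_pos: [521.5, 248.3, 211.5]
tcp_rot: [3.141, 0.007, 0.124]
contact_force: [-0.2, -0.2, -0.6]
grip_width: 59.9
finger_force: 0.0
```

Call:
{"method": "send_rows", "body": {
  "offset": [
    [0,-0.16,0.65],
    [0,-0.16,0.65],
    [0,-0.16,0.65]
  ],
  "delta_rot": [
    [0,0,-0.021],
    [0,0,-0.021],
    [0,0,-0.021]
  ]
}}

```text
time: 11.85
tool_pos: [520.0, 263.9, 136.7]
tcp_rot: [3.141, 0.003, 0.25]
contact_force: [0.5, -0.5, 1.0]
grip_width: 59.7
finger_force: 0.0
```

Call:
{"method": "send_rows", "body": {
  "offset": [
    [0,0,0.4],
    [0,0,0.8],
    [0,0,1],
    [0,0,1]
  ],
  "delta_rot": [
    [0,0,0],
    [0,0,0],
    [0,0,0],
    [0,0,0]
  ]
}}

```text
time: 12.35
tool_pos: [520.7, 264.2, 18.1]
tcp_rot: [3.141, 0.001, 0.251]
contact_force: [-0.1, 0.1, 0.2]
grip_width: 59.6
finger_force: 0.0
```

Call:
{"method": "send_rows", "body": {
  "offset": [
    [0,0,0],
    [0,0,0],
    [0,0,0],
    [0,0,0],
    [0,0,0],
    [0,0,0]
  ],
  "delta_rot": [
    [0,0,0],
    [0,0,0],
    [0,0,0],
    [0,0,0],
    [0,0,0],
    [0,0,0]
  ],
  "grip": 0
}}

```text
time: 13.1
tool_pos: [520.6, 265.3, 18.8]
tcp_rot: [3.141, -0.001, 0.253]
contact_force: [-1.2, -2.3, 6.1]
grip_width: 29.7
finger_force: 30.0
```

Call:
{"method": "send_rows", "body": {
  "offset": [
    [0,0,-0.5],
    [0,0,-1],
    [0,0,-1]
  ],
  "delta_rot": [
    [0,0,0],
    [0,0,0],
    [0,0,0]
  ]
}}

```text
time: 13.48
tool_pos: [522.9, 266.3, 143.0]
tcp_rot: [-3.141, -0.01, 0.253]
contact_force: [0.4, 0.4, -1.1]
grip_width: 29.9
finger_force: 30.0
```

Run:
```python
from h import *
o=get_obs();print(o["tool_pos"],o["grip_width"],o["finger_force"])
plan((*rig(0,-4),26),YAW)
```

```text
[522.89611415 266.3284288  142.99775513] 29.939296985184818 29.999707639217377
off [-0.513  2.605  0.967] rot [-0.0002 -0.0016  0.0209] min rows 5.4
```

Call:
{"method": "send_rows", "body": {
  "offset": [
    [-0.2,1,-0.2],
    [-0.2,1,-0.2],
    [-0.2,1,-0.2]
  ],
  "delta_rot": [
    [0,0,0.021],
    [0,0,0.021],
    [0,0,0.021]
  ]
}}

```text
time: 13.85
tool_pos: [527.1, 139.3, 161.5]
tcp_rot: [3.141, 0.001, 0.116]
contact_force: [-0.3, 0.4, -0.4]
grip_width: 30.1
finger_force: 30.0
```

Call:
{"method": "send_rows", "body": {
  "offset": [
    [-0.09,1,0],
    [-0.09,1,0]
  ],
  "delta_rot": [
    [0,0,0],
    [0,0,0]
  ]
}}

```text
time: 14.1
tool_pos: [530.1, 22.2, 160.6]
tcp_rot: [-3.141, 0.002, 0.123]
contact_force: [0.3, -0.4, 0.1]
grip_width: 29.7
finger_force: 30.0
```

Call:
{"method": "send_rows", "body": {
  "offset": [
    [0,0.63,0.3],
    [0,0.63,0.6],
    [0,0.63,0.6],
    [0,0.63,0.6]
  ],
  "delta_rot": [
    [0,0,0],
    [0,0,0],
    [0,0,0],
    [0,0,0]
  ]
}}

```text
time: 14.6
tool_pos: [540.1, -51.4, 90.1]
tcp_rot: [-3.141, 0.0, 0.122]
contact_force: [0.7, 0.0, -0.1]
grip_width: 29.8
finger_force: 30.0
```

Run:
```python
from h import *
o=get_obs();print(o["tool_pos"],o["grip_width"],o["finger_force"])
plan((*rig(1,-4),26.5),YAW)
```

```text
[540.14866039 -51.36623297  90.14961833] 29.83988363311551 29.999776482582092
off [0.03  0.002 0.53 ] rot [-0.0001  0.      0.    ] min rows 1.0
```

Call:
{"method": "send_rows", "body": {
  "offset": [
    [0.03,0,0.25],
    [0.03,0,0.45],
    [0.03,0,0.53],
    [0.03,0,0.53]
  ],
  "delta_rot": [
    [0,0,0],
    [0,0,0],
    [0,0,0],
    [0,0,0]
  ]
}}

```text
time: 15.1
tool_pos: [544.4, -51.1, 27.4]
tcp_rot: [3.141, -0.002, 0.123]
contact_force: [0.2, -0.2, -0.9]
grip_width: 30.0
finger_force: 30.0
```

Call:
{"method": "send_rows", "body": {
  "offset": [
    [0,0,0],
    [0,0,0],
    [0,0,0]
  ],
  "delta_rot": [
    [0,0,0],
    [0,0,0],
    [0,0,0]
  ],
  "grip": 0.5
}}

```text
time: 15.48
tool_pos: [543.7, -52.1, 26.7]
tcp_rot: [3.141, -0.001, 0.121]
contact_force: [0.7, -0.6, -0.7]
grip_width: 45.6
finger_force: 0.0
```

Call:
{"method": "send_rows", "body": {
  "offset": [
    [0,0,-0.3],
    [0,0,-0.7],
    [0,0,-1],
    [0,0,-1]
  ],
  "delta_rot": [
    [0,0,0],
    [0,0,0],
    [0,0,0],
    [0,0,0]
  ]
}}

```text
time: 15.98
tool_pos: [545.3, -52.5, 149.5]
tcp_rot: [3.139, -0.006, 0.121]
contact_force: [0.2, 0.1, 0.2]
grip_width: 45.8
finger_force: 0.0
```

Call:
{"method": "send_rows", "body": {
  "offset": [
    [0,-1,-0.9],
    [0,-1,-0.9],
    [0,-1,-0.9]
  ],
  "delta_rot": [
    [0,0,0],
    [0,0,0],
    [0,0,0]
  ]
}}

```text
time: 16.35
tool_pos: [528.7, 68.9, 255.4]
tcp_rot: [-3.141, -0.001, 0.122]
contact_force: [0.7, -0.8, 0.0]
grip_width: 46.2
finger_force: 0.0
```

Call:
{"method": "send_rows", "body": {
  "offset": [
    [-0.1,-1,0],
    [-0.1,-1,0]
  ],
  "delta_rot": [
    [0,0,0],
    [0,0,0]
  ]
}}

```text
time: 16.6
tool_pos: [501.8, 186.2, 253.5]
tcp_rot: [3.142, 0.001, 0.12]
contact_force: [0.2, -0.8, -0.7]
grip_width: 46.1
finger_force: 0.0
```

Call:
{"method": "send_rows", "body": {
  "offset": [
    [-0.14,-0.97,0],
    [-0.14,-0.97,0],
    [-0.14,-0.97,0],
    [-0.14,-0.97,0]
  ],
  "delta_rot": [
    [0,0,0],
    [0,0,0],
    [0,0,0],
    [0,0,0]
  ]
}}

```text
time: 17.1
tool_pos: [471.6, 297.8, 253.3]
tcp_rot: [3.14, 0.002, 0.122]
contact_force: [0.6, -1.2, -0.1]
grip_width: 46.2
finger_force: 0.0
```

Run:
```python
from h import *
L=look("wrist","b1"); print(get_obs()["tool_pos"])
for l in L:
    f=fit([(l["k"],l["ct"])],27); print(l["conf"],l["box"],l["rgb"],np.round(f,3))
    if f[4]>.85: plan((f[0],f[1],17),f[2])
```

```text
[472.18893299 296.99794603 253.78740495]
0.93 [146, 195, 172, 230] [190. 195. 186.] [ 4.35930e+02  4.76643e+02 -6.80000e-01  2.70000e+01  4.40000e-01]
0.8 [183, 0, 244, 14] [91. 90. 82.] [6.37853e+02 4.11609e+02 1.00300e+00 2.70000e+01 2.68000e-01]
0.74 [248, 214, 290, 269] [133. 100.  76.] [4.23950e+02 3.51673e+02 3.29000e-01 2.70000e+01 9.52000e-01]
off [-0.343 -0.502  1.973] rot [ 0.0001  0.0001 -0.0334] min rows 4.0
```

Call:
{"method": "send_rows", "body": {
  "offset": [
    [-0.34,-0.5,0.5],
    [-0.34,-0.5,0.97],
    [-0.34,-0.5,0.97],
    [-0.34,-0.5,0.97]
  ],
  "delta_rot": [
    [0,0,-0.033],
    [0,0,-0.033],
    [0,0,-0.033],
    [0,0,-0.033]
  ],
  "grip": 0.65
}}

```text
time: 17.7
tool_pos: [423.8, 351.6, 136.5]
tcp_rot: [3.141, 0.003, 0.327]
contact_force: [0.1, -0.2, 0.5]
grip_width: 59.6
finger_force: 0.0
```

Call:
{"method": "send_rows", "body": {
  "offset": [
    [0,0,0.4],
    [0,0,0.8],
    [0,0,1],
    [0,0,1]
  ],
  "delta_rot": [
    [0,0,0],
    [0,0,0],
    [0,0,0],
    [0,0,0]
  ]
}}

```text
time: 18.2
tool_pos: [424.7, 351.8, 17.5]
tcp_rot: [3.141, 0.001, 0.327]
contact_force: [0.0, -0.7, 0.9]
grip_width: 59.6
finger_force: 0.0
```

Call:
{"method": "send_rows", "body": {
  "offset": [
    [0,0,0],
    [0,0,0],
    [0,0,0],
    [0,0,0],
    [0,0,0],
    [0,0,0]
  ],
  "delta_rot": [
    [0,0,0],
    [0,0,0],
    [0,0,0],
    [0,0,0],
    [0,0,0],
    [0,0,0]
  ],
  "grip": 0
}}

```text
time: 18.95
tool_pos: [424.5, 353.1, 18.7]
tcp_rot: [3.142, -0.001, 0.329]
contact_force: [-0.3, -1.7, 5.8]
grip_width: 29.7
finger_force: 30.0
```

Call:
{"method": "send_rows", "body": {
  "offset": [
    [0,0,-0.5],
    [0,0,-1],
    [0,0,-1]
  ],
  "delta_rot": [
    [0,0,0],
    [0,0,0],
    [0,0,0]
  ]
}}

```text
time: 19.32
tool_pos: [426.4, 354.6, 142.8]
tcp_rot: [-3.139, -0.01, 0.329]
contact_force: [0.6, -0.2, -0.5]
grip_width: 29.9
finger_force: 30.0
```

Run:
```python
from h import *
o=get_obs();print(o["tool_pos"],o["grip_width"],o["finger_force"])
plan((*rig(1,58),150),YAW)
```

```text
[426.41569093 354.61232636 142.75505431] 29.937093932692143 29.999910593032837
off [-0.06   3.01  -0.068] rot [-0.0005 -0.0015  0.0329] min rows 5.8
```

Call:
{"method": "send_rows", "body": {
  "offset": [
    [0,1,-0.3],
    [0,1,-0.3]
  ],
  "delta_rot": [
    [0,0,0],
    [0,0,0]
  ]
}}

```text
time: 19.58
tool_pos: [462.0, 238.6, 172.9]
tcp_rot: [3.141, 0.002, 0.331]
contact_force: [1.1, 0.3, -1.2]
grip_width: 29.6
finger_force: 30.0
```

Call:
{"method": "send_rows", "body": {
  "offset": [
    [0,1,0],
    [0,1,0]
  ],
  "delta_rot": [
    [0,0,0],
    [0,0,0]
  ]
}}

```text
time: 19.82
tool_pos: [501.2, 124.1, 172.9]
tcp_rot: [-3.141, 0.001, 0.329]
contact_force: [0.8, 0.4, -1.9]
grip_width: 29.9
finger_force: 30.0
```

Call:
{"method": "send_rows", "body": {
  "offset": [
    [-0.06,1,0],
    [-0.06,1,0],
    [-0.06,1,0.3],
    [-0.06,1,0.3],
    [-0.06,1,0.3]
  ],
  "delta_rot": [
    [0,0,0.033],
    [0,0,0.033],
    [0,0,0.033],
    [0,0,0.033],
    [0,0,0.033]
  ]
}}

```text
time: 20.45
tool_pos: [533.2, 10.7, 138.0]
tcp_rot: [-3.141, 0.0, 0.122]
contact_force: [0.3, 0.1, -0.8]
grip_width: 30.0
finger_force: 30.0
```

Run:
```python
from h import *
o=get_obs();print(o["tool_pos"],o["grip_width"],o["finger_force"])
plan((*rig(0,58),26.5),YAW)
L=look("wrist","rig2")
for l in L:
    f=fit([(l["k"],l["ct"])],35); print(l["conf"],l["box"],l["rgb"],np.round(f,3),torig(f[:2]).round(1))
```

```text
[533.24251654  10.73880674 138.01648378] 30.018176443605636 29.999833703041077
off [0.017 0.006 0.929] rot [-0.      0.0001  0.    ] min rows 1.8
0.86 [385, 206, 442, 276] [176. 185. 179.] [ 5.42241e+02 -5.09910e+01  1.58000e-01  3.50000e+01  9.54000e-01] [-0.5 -3.7]
0.69 [284, 257, 361, 385] [172. 126. 100.] [498.271   7.267  -1.46   35.      0.576] [-37.1  59.5]
0.63 [492, 249, 562, 320] [235. 142.  99.] [ 5.18899e+02 -1.43104e+02  1.62000e-01  3.50000e+01  9.35000e-01] [-34.9 -92.2]
```

The red bar has been knocked to about rig (-35,-92). I'll place brown first, then put red right.

Call:
{"method": "send_rows", "body": {
  "offset": [
    [0.02,0,0.4],
    [0.02,0,0.75],
    [0.02,0,0.93],
    [0.02,0,0.93]
  ],
  "delta_rot": [
    [0,0,0],
    [0,0,0],
    [0,0,0],
    [0,0,0]
  ]
}}

```text
time: 21.05
tool_pos: [535.9, 11.2, 26.2]
tcp_rot: [3.142, -0.0, 0.123]
contact_force: [0.0, -0.3, -1.1]
grip_width: 30.0
finger_force: 30.0
```

Call:
{"method": "send_rows", "body": {
  "offset": [
    [0,0,0],
    [0,0,0],
    [0,0,0]
  ],
  "delta_rot": [
    [0,0,0],
    [0,0,0],
    [0,0,0]
  ],
  "grip": 0.5
}}

```text
time: 21.42
tool_pos: [536.0, 10.4, 26.8]
tcp_rot: [3.141, -0.001, 0.121]
contact_force: [0.1, 0.3, -0.5]
grip_width: 46.0
finger_force: 0.0
```

Call:
{"method": "send_rows", "body": {
  "offset": [
    [0,0,-0.3],
    [0,0,-0.7],
    [0,0,-1],
    [0,0,-1]
  ],
  "delta_rot": [
    [0,0,0],
    [0,0,0],
    [0,0,0],
    [0,0,0]
  ]
}}

```text
time: 21.92
tool_pos: [537.5, 10.2, 149.5]
tcp_rot: [3.14, -0.007, 0.121]
contact_force: [0.2, 0.4, -0.1]
grip_width: 45.7
finger_force: 0.0
```

Call:
{"method": "send_rows", "body": {
  "offset": [
    [-0.3,0.7,-0.9],
    [-0.3,0.7,-0.9],
    [-0.3,0.7,-0.9],
    [-0.3,0.7,-0.9],
    [-0.3,0.7,-0.9]
  ],
  "delta_rot": [
    [0,0,0],
    [0,0,0],
    [0,0,0],
    [0,0,0],
    [0,0,0]
  ]
}}

```text
time: 22.55
tool_pos: [509.5, -76.3, 252.3]
tcp_rot: [-3.14, 0.003, 0.122]
contact_force: [-0.3, -1.2, -0.3]
grip_width: 45.8
finger_force: 0.0
```

Run:
```python
from h import *
o=get_obs();print(o["tool_pos"],o["grip_width"],o["finger_force"])
L=look("wrist","rig3")
for l in L:
    f=fit([(l["k"],l["ct"])],35); print(l["conf"],l["box"],l["rgb"],np.round(f,3),torig(f[:2]).round(1))
    if l["rgb"][0]>l["rgb"][2]*1.5: plan((f[0],f[1],25),f[2])
```

```text
[509.49902282 -76.32302029 252.25219522] 45.78831562486772 0.0
0.78 [288, 149, 323, 200] [160. 168. 162.] [ 5.42979e+02 -5.09450e+01  1.09000e-01  3.50000e+01  9.81000e-01] [ 0.2 -3.7]
0.69 [374, 181, 412, 234] [221. 133.  96.] [ 5.19188e+02 -1.42813e+02  1.39000e-01  3.50000e+01  9.66000e-01] [-34.6 -92. ]
off [0.017 0.563 1.895] rot [-0.0002  0.0005 -0.0026] min rows 3.8
0.64 [220, 148, 261, 198] [110.  86.  72.] [5.34244e+02 1.19040e+01 1.22000e-01 3.50000e+01 9.78000e-01] [-0.8 59.7]
off [ 0.299 -0.701  1.896] rot [-0.0002  0.0005  0.0001] min rows 3.9
```

View pics/rig3.png

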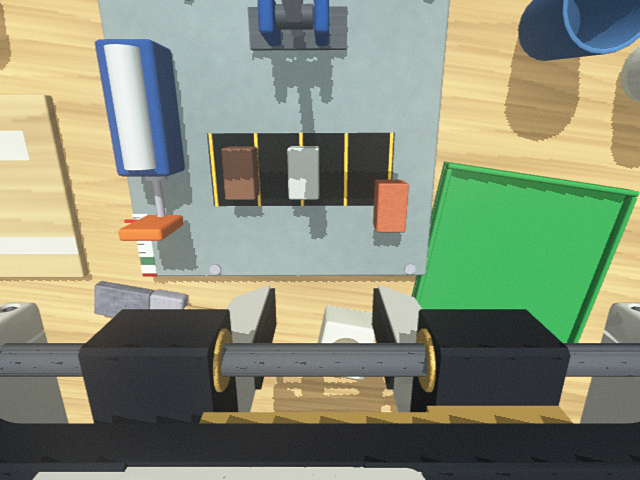

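Brown at (240,173) and grey at (303,172) lie well in the bed. Red is at (391,206), off the front right corner, so I'll re-pick it.

Call:
{"method": "send_rows", "body": {
  "offset": [
    [0.02,0.56,0.4],
    [0.02,0.56,0.9],
    [0.02,0.56,0.9],
    [0.02,0.56,0.9]
  ],
  "delta_rot": [
    [0,0,-0.002],
    [0,0,-0.002],
    [0,0,-0.002],
    [0,0,-0.002]
  ],
  "grip": 0.6
}}

```text
time: 23.15
tool_pos: [520.7, -143.0, 146.3]
tcp_rot: [-3.141, 0.001, 0.134]
contact_force: [-0.2, 0.7, 0.8]
grip_width: 55.3
finger_force: 0.0
```

Call:
{"method": "send_rows", "body": {
  "offset": [
    [0,0,0.4],
    [0,0,0.8],
    [0,0,1],
    [0,0,1]
  ],
  "delta_rot": [
    [0,0,0],
    [0,0,0],
    [0,0,0],
    [0,0,0]
  ]
}}

```text
time: 23.65
tool_pos: [521.2, -143.0, 26.9]
tcp_rot: [-3.142, -0.0, 0.135]
contact_force: [0.1, 0.9, 0.1]
grip_width: 55.1
finger_force: 0.0
```

Call:
{"method": "send_rows", "body": {
  "offset": [
    [0,0,0],
    [0,0,0],
    [0,0,0],
    [0,0,0],
    [0,0,0],
    [0,0,0]
  ],
  "delta_rot": [
    [0,0,0],
    [0,0,0],
    [0,0,0],
    [0,0,0],
    [0,0,0],
    [0,0,0]
  ],
  "grip": 0
}}

```text
time: 24.4
tool_pos: [521.3, -143.9, 27.4]
tcp_rot: [3.141, -0.002, 0.134]
contact_force: [-1.4, 1.4, 6.0]
grip_width: 29.7
finger_force: 30.0
```

Call:
{"method": "send_rows", "body": {
  "offset": [
    [0,0,-0.3],
    [0,0,-0.5],
    [0,0,-0.5]
  ],
  "delta_rot": [
    [0,0,0],
    [0,0,0],
    [0,0,0]
  ]
}}

```text
time: 24.78
tool_pos: [521.7, -144.3, 87.9]
tcp_rot: [3.139, -0.003, 0.134]
contact_force: [0.4, 0.9, -0.7]
grip_width: 30.1
finger_force: 30.0
```

Run:
```python
from h import *
o=get_obs();print(o["tool_pos"],o["grip_width"],o["finger_force"])
plan((*rig(0,-66),27),YAW)
```

```text
[ 521.71980416 -144.30116863   87.8990153 ] 30.076585509224365 29.997361600399017
off [ 0.27  -0.229  0.508] rot [ 0.0004 -0.0006  0.0019] min rows 1.2
```

Call:
{"method": "send_rows", "body": {
  "offset": [
    [0.28,-0.23,0],
    [0.28,-0.23,0.25],
    [0.28,-0.23,0.45],
    [0.28,-0.23,0.5],
    [0.28,-0.23,0.5]
  ],
  "delta_rot": [
    [0,0,0.002],
    [0,0,0.002],
    [0,0,0.002],
    [0,0,0.002],
    [0,0,0.002]
  ]
}}

```text
time: 25.4
tool_pos: [548.9, -111.1, 26.6]
tcp_rot: [-3.14, 0.003, 0.121]
contact_force: [-6.1, 4.6, 14.4]
grip_width: 29.6
finger_force: 30.0
```

Call:
{"method": "send_rows", "body": {
  "offset": [
    [0,0,0],
    [0,0,0],
    [0,0,0]
  ],
  "delta_rot": [
    [0,0,0],
    [0,0,0],
    [0,0,0]
  ],
  "grip": 0.5
}}

```text
time: 25.78
tool_pos: [550.0, -111.9, 25.7]
tcp_rot: [-3.141, 0.001, 0.121]
contact_force: [0.1, -0.4, 0.3]
grip_width: 45.2
finger_force: 0.0
```

Call:
{"method": "send_rows", "body": {
  "offset": [
    [0,0,-0.3],
    [0,0,-0.7],
    [0,0,-1],
    [0,0,-1]
  ],
  "delta_rot": [
    [0,0,0],
    [0,0,0],
    [0,0,0],
    [0,0,0]
  ]
}}

```text
time: 26.28
tool_pos: [551.9, -112.5, 149.1]
tcp_rot: [3.139, -0.006, 0.121]
contact_force: [-0.3, 0.3, -0.2]
grip_width: 45.6
finger_force: 0.0
```

Call:
{"method": "send_rows", "body": {
  "offset": [
    [-0.3,-0.5,-1],
    [-0.3,-0.5,-1],
    [-0.3,-0.5,-1],
    [-0.3,-0.5,-1]
  ],
  "delta_rot": [
    [0,0,0],
    [0,0,0],
    [0,0,0],
    [0,0,0]
  ]
}}

```text
time: 26.78
tool_pos: [507.2, -56.6, 265.8]
tcp_rot: [3.141, -0.0, 0.122]
contact_force: [-0.3, -0.6, -0.9]
grip_width: 45.8
finger_force: 0.0
```

Call:
{"method": "send_rows", "body": {
  "offset": [
    [0,0,-0.5],
    [0,0,-0.5],
    [0,0,-0.5]
  ],
  "delta_rot": [
    [0,0,0],
    [0,0,0],
    [0,0,0]
  ]
}}

```text
time: 27.15
tool_pos: [507.0, -57.2, 323.9]
tcp_rot: [-3.14, 0.003, 0.121]
contact_force: [0.7, 0.4, 0.0]
grip_width: 46.2
finger_force: 0.0
```

Run:
```python
from h import *
o=get_obs();print(o["tool_pos"],o["grip_width"],o["finger_force"])
L=look("wrist","rig4")
for l in L:
    f=fit([(l["k"],l["ct"])],35); print(l["conf"],l["box"],l["rgb"],np.round(f,3),torig(f[:2]).round(1))
k=K("wrist"); S=K("scene")
print("knob pred",rig(145.4,0))
a=finder.pinpoint("clamp_knob","wrist"); optics.capture("scene"); b=finder.pinpoint("clamp_knob","scene"); print(a,b)
for x in a[:1]:
    for y in b[:2]: print(tri([(k,x["uv"]),(S,y["uv"])]))
plan((*rig(145,0),320),YAW)
```

```text
[507.01783664 -57.16254501 323.85027161] 46.16926728743253 0.0
0.67 [254, 142, 285, 186] [105.  83.  71.] [5.33619e+02 1.13580e+01 1.15000e-01 3.50000e+01 9.34000e-01] [-1.5 59.3]
0.66 [359, 148, 391, 190] [150.  91.  70.] [ 5.47062e+02 -1.10190e+02  1.20000e-01  3.50000e+01  9.24000e-01] [ -2.9 -63. ]
0.62 [311, 144, 338, 190] [152. 160. 154.] [ 5.4305e+02 -5.0297e+01  9.5000e-02  3.5000e+01  9.6000e-01] [ 0.4 -3.1]
knob pred [686.61927466 -29.60517131]
[] [{'uv': [248.4, 173.2], 'confidence': 0.82}]
off [ 1.51  -0.044  0.037] rot [-0.0001  0.0004 -0.0002] min rows 2.9
```

All three bars are correctly in the bed. Next is the clamp knob.

Call:
{"method": "send_rows", "body": {
  "offset": [
    [0.76,-0.02,0],
    [0.76,-0.02,0]
  ],
  "delta_rot": [
    [0,0,0],
    [0,0,0]
  ],
  "grip": 0.5
}}

```text
time: 27.65
tool_pos: [599.1, -42.9, 324.9]
tcp_rot: [-3.141, 0.001, 0.121]
contact_force: [0.4, 0.1, 0.3]
grip_width: 46.0
finger_force: 0.0
```

Call:
{"method": "send_rows", "body": {
  "offset": [
    [0.75,-0.02,0],
    [0.75,-0.02,0],
    [0.75,-0.02,0],
    [0.75,-0.02,0]
  ],
  "delta_rot": [
    [0,0,0],
    [0,0,0],
    [0,0,0],
    [0,0,0]
  ]
}}

```text
time: 28.15
tool_pos: [685.9, -30.2, 325.9]
tcp_rot: [-3.142, 0.001, 0.121]
contact_force: [0.4, -0.4, 0.2]
grip_width: 45.4
finger_force: 0.0
```

Run:
```python
from h import *
o=get_obs();print(o["tool_pos"],o["tcp_rot"],o["joint_positions"].round(2))
k=K("wrist"); im=optics.capture("wrist"); cv2.imwrite("pics/knob.png",im[...,::-1]); print(finder.pinpoint("clamp_knob","wrist"), proj(k,(*rig(145.4,0),259.4)))
plan((*rig(145,0),241),YAW)
```

```text
[685.88157703 -30.16612392 325.86816333] [-3.14151689e+00  1.07373047e-03  1.21117213e-01] [-0.16  0.64  0.78 -0.    1.73  1.29]
[{'uv': [322.2, 255.3], 'confidence': 0.95}] [323.76922779 256.60212461]
off [ 0.005 -0.005  0.717] rot [ 0.0001 -0.0001 -0.0002] min rows 1.4
```

View pics/knob.png

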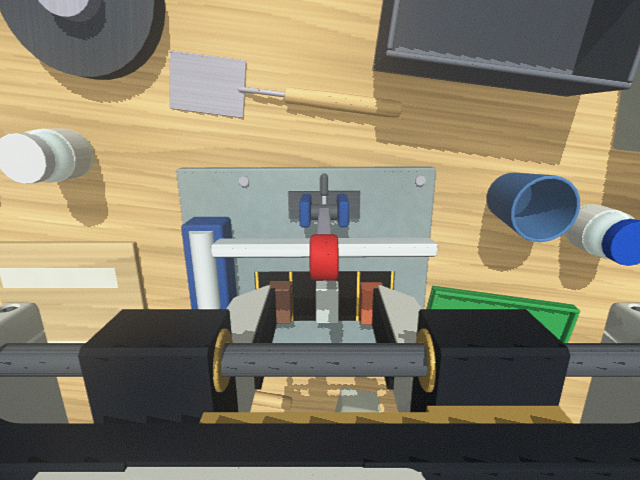

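The knob at (322,256) is centred between the fingers and within 2 px of my prediction.

Call:
{"method": "send_rows", "body": {
  "offset": [
    [0,0,0.4],
    [0,0,0.72],
    [0,0,0.72],
    [0,0,0.72]
  ],
  "delta_rot": [
    [0,0,0],
    [0,0,0],
    [0,0,0],
    [0,0,0]
  ]
}}

```text
time: 28.75
tool_pos: [687.0, -30.3, 242.6]
tcp_rot: [3.141, -0.004, 0.121]
contact_force: [0.1, 0.2, 0.4]
grip_width: 45.5
finger_force: 0.0
```

Call:
{"method": "send_rows", "body": {
  "offset": [
    [0,0,0],
    [0,0,0],
    [0,0,0],
    [0,0,0],
    [0,0,0]
  ],
  "delta_rot": [
    [0,0,0],
    [0,0,0],
    [0,0,0],
    [0,0,0],
    [0,0,0]
  ],
  "grip": 0
}}

```text
time: 29.38
tool_pos: [686.7, -30.0, 240.3]
tcp_rot: [3.141, -0.001, 0.121]
contact_force: [0.1, 0.8, 2.8]
grip_width: 17.8
finger_force: 30.0
```

Run:
```python
from h import *
o=get_obs();print(o["tool_pos"],o["grip_width"],o["finger_force"],o["contact_force"])
def arc(t0,ts): 
    for t in ts: print(round(t,2),round(-195*(np.cos(t)-np.cos(t0))/120,3),round(-195*(np.sin(t)-np.sin(t0))/120,3))
arc(1.65,np.linspace(1.65,1.05,9)[1:]); print(); arc(1.05,np.linspace(1.05,.45,9)[1:]); print(); arc(.45,np.linspace(.45,-0.0,7)[1:])
```

```text
[686.65662608 -29.99489867 240.26487746] 17.78111073873657 29.998789429664612 [0.07677972 0.76787713 2.82731182]
1.58 -0.122 -0.005
1.5 -0.244 -0.001
1.42 -0.365 0.012
1.35 -0.484 0.034
1.27 -0.602 0.065
1.2 -0.717 0.105
1.12 -0.829 0.154
1.05 -0.937 0.21

0.98 -0.103 0.065
0.9 -0.202 0.137
0.82 -0.294 0.216
0.75 -0.38 0.302
0.68 -0.46 0.394
0.6 -0.533 0.492
0.52 -0.598 0.595
0.45 -0.655 0.703

0.38 -0.049 0.112
0.3 -0.089 0.227
0.23 -0.121 0.344
0.15 -0.144 0.464
0.08 -0.157 0.585
-0.0 -0.162 0.707
```

Pinched at 17.8 mm. Now I'll lead it down the arc.

Call:
{"method": "send_rows", "body": {
  "offset": [
    [-0.122,0,-0.005],
    [-0.244,0,-0.001],
    [-0.365,0,0.012],
    [-0.484,0,0.034],
    [-0.602,0,0.065],
    [-0.717,0,0.105],
    [-0.829,0,0.154],
    [-0.937,0,0.21]
  ],
  "delta_rot": [
    [0,0,0],
    [0,0,0],
    [0,0,0],
    [0,0,0],
    [0,0,0],
    [0,0,0],
    [0,0,0],
    [0,0,0]
  ]
}}

```text
time: 30.38
tool_pos: [577.3, -43.8, 217.2]
tcp_rot: [3.139, -0.009, 0.121]
contact_force: [3.5, 0.2, 7.9]
grip_width: 17.7
finger_force: 30.0
```

Call:
{"method": "send_rows", "body": {
  "offset": [
    [-0.103,0,0.065],
    [-0.202,0,0.137],
    [-0.294,0,0.216],
    [-0.38,0,0.302],
    [-0.46,0,0.394],
    [-0.533,0,0.492],
    [-0.598,0,0.595],
    [-0.655,0,0.703]
  ],
  "delta_rot": [
    [0,0,0],
    [0,0,0],
    [0,0,0],
    [0,0,0],
    [0,0,0],
    [0,0,0],
    [0,0,0],
    [0,0,0]
  ]
}}

```text
time: 31.38
tool_pos: [494.6, -54.2, 129.3]
tcp_rot: [3.14, 0.005, 0.122]
contact_force: [-5.4, -6.2, -1.6]
grip_width: 17.4
finger_force: 30.0
```

Call:
{"method": "send_rows", "body": {
  "offset": [
    [-0.049,0,0.112],
    [-0.089,0,0.227],
    [-0.121,0,0.344],
    [-0.144,0,0.464],
    [-0.157,0,0.585],
    [-0.162,0,0.69],
    [-0.162,0,0.69]
  ],
  "delta_rot": [
    [0,0,0],
    [0,0,0],
    [0,0,0],
    [0,0,0],
    [0,0,0],
    [0,0,0],
    [0,0,0]
  ]
}}

```text
time: 32.25
tool_pos: [474.8, -56.6, 45.4]
tcp_rot: [3.142, 0.007, 0.122]
contact_force: [-5.1, -9.6, -8.2]
grip_width: 17.5
finger_force: 30.0
```

Call:
{"method": "send_rows", "body": {
  "offset": [
    [0,0,0],
    [0,0,0],
    [0,0,0],
    [0,0,0]
  ],
  "delta_rot": [
    [0,0,0],
    [0,0,0],
    [0,0,0],
    [0,0,0]
  ],
  "grip": 0.45
}}

```text
time: 32.75
tool_pos: [477.8, -55.4, 47.7]
tcp_rot: [3.141, -0.001, 0.121]
contact_force: [1.3, 0.3, -0.5]
grip_width: 41.2
finger_force: 0.0
```

Call:
{"method": "send_rows", "body": {
  "offset": [
    [0,0,-0.3],
    [0,0,-0.7],
    [0,0,-1],
    [0,0,-1]
  ],
  "delta_rot": [
    [0,0,0],
    [0,0,0],
    [0,0,0],
    [0,0,0]
  ]
}}

```text
time: 33.25
tool_pos: [479.3, -55.8, 170.3]
tcp_rot: [3.139, -0.006, 0.121]
contact_force: [-0.1, 0.5, 0.3]
grip_width: 41.5
finger_force: 0.0
```

Call:
{"method": "send_rows", "body": {
  "offset": [
    [0.3,-0.7,-0.7],
    [0.3,-0.7,-0.7],
    [0.3,-0.7,-0.7],
    [0.3,-0.7,-0.7],
    [0.3,-0.7,-0.7]
  ],
  "delta_rot": [
    [0,0,0],
    [0,0,0],
    [0,0,0],
    [0,0,0],
    [0,0,0]
  ]
}}

```text
time: 33.88
tool_pos: [502.3, 31.5, 249.8]
tcp_rot: [-3.141, 0.003, 0.12]
contact_force: [0.5, -0.6, 0.3]
grip_width: 41.1
finger_force: 0.0
```

Run:
```python
from h import *
o=get_obs();print(o["tool_pos"],o["grip_width"],o["contact_force"])
k=K("wrist"); im=optics.capture("wrist"); cv2.imwrite("pics/cl.png",im[...,::-1])
for n,z in [("gauge_grip",68),("clamp_knob",65)]:
    for d in finder.pinpoint(n,"wrist")[:2]: p=onz(k,d["uv"],z); print(n,d,p.round(1),torig(p).round(1))
for n in ["gauge_grip"]:
    for d in finder.silhouettes(n,"wrist")[:1]:
        print(d["box"],d["confidence"])
# orange paddle top face
h=cv2.cvtColor(im,cv2.COLOR_RGB2HSV); m=((h[...,0]<14)&(h[...,1]>170)&(h[...,2]>120)); m[280:]=0; m[:,300:]=0
pts=np.argwhere(m)[:,::-1]; print(len(pts),pts.min(0),pts.max(0))
hp=cv2.convexHull(pts.astype(np.float32))
f=fit([(k,hp)],62,(12,40,52)); print(np.round(f,2),torig(f[:2]))
```

```text
[502.27211199  31.47258836 249.80272576] 41.114938658537596 [ 0.46053251 -0.62698217  0.33492205]
gauge_grip {'uv': [260.5, 237.6], 'confidence': 0.86} [472.7  90.   68. ] [-52.4 144.7]
clamp_knob {'uv': [409.4, 250.7], 'confidence': 0.6} [475.7 -56.   65. ] [-67.1  -0.5]
[228.5, 186.8, 285.2, 249.3] 0.84
997 [228 222] [283 247]
[4.7558e+02 9.2490e+01 8.0000e-02 6.2000e+01 8.5000e-01] [-49.21115687 146.87343101]
```

View pics/cl.png

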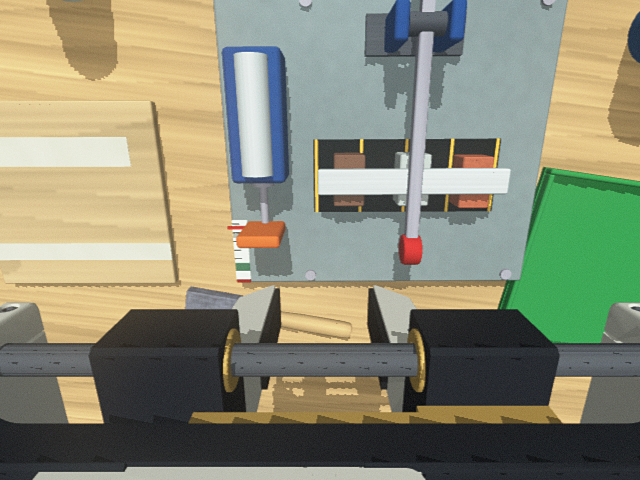

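The clamp is down across the three bars at about (350-480,180), the pointer is home at (236,227), and the paddle is at (260,235).

Run:
```python
from h import *
plan((*rig(-50,145),140),YAW+np.pi/2)
```

```text
off [-0.171 -0.516  0.924] rot [-2.000e-04  1.000e-04 -2.503e-01] min rows 8.4
```

Call:
{"method": "send_rows", "body": {
  "offset": [
    [-0.17,-0.52,0.1],
    [-0.17,-0.52,0.3],
    [-0.17,-0.52,0.5],
    [-0.17,-0.52,0.7],
    [-0.17,-0.52,0.92],
    [-0.17,-0.52,0.92],
    [-0.17,-0.52,0.92],
    [-0.17,-0.52,0.92]
  ],
  "delta_rot": [
    [0,0,-0.03],
    [0,0,-0.06],
    [0,0,-0.09],
    [0,0,-0.12],
    [0,0,-0.15],
    [0,0,-0.18],
    [0,0,-0.21],
    [0,0,-0.23]
  ]
}}

```text
time: 35.08
tool_pos: [475.3, 91.4, 140.8]
tcp_rot: [-3.141, 0.0, 1.571]
contact_force: [0.8, 0.5, -0.3]
grip_width: 41.4
finger_force: 0.0
```

Call:
{"method": "send_rows", "body": {
  "offset": [
    [0,0,0],
    [0,0,0],
    [0,0,0],
    [0,0,0]
  ],
  "delta_rot": [
    [0,0,-0.02],
    [0,0,-0.02],
    [0,0,-0.02],
    [0,0,-0.02]
  ]
}}

```text
time: 35.58
tool_pos: [475.4, 91.6, 141.0]
tcp_rot: [3.142, 0.0, 1.691]
contact_force: [-0.9, -0.4, -0.1]
grip_width: 41.6
finger_force: 0.0
```

Run:
```python
from h import *
o=get_obs();print(o["tool_pos"],o["tcp_rot"],o["grip_width"],o["contact_force"],torig(o["tool_pos"]))
plan((*rig(-49,145),54),YAW+np.pi/2)
```

```text
[475.41530831  91.63572427 141.03849157] [3.14156042e+00 1.12011510e-04 1.69053542e+00] 41.58979227847501 [-0.86658459 -0.37297556 -0.12194699] [-49.47941094 146.0427518 ]
off [-0.009  0.004  0.725] rot [ 0.      0.     -0.0004] min rows 1.4
```

Descend round the paddle and close.

Call:
{"method": "send_rows", "body": {
  "offset": [
    [0,0,0.3],
    [0,0,0.55],
    [0,0,0.72],
    [0,0,0.72],
    [0,0,0.72]
  ],
  "delta_rot": [
    [0,0,0],
    [0,0,0],
    [0,0,0],
    [0,0,0],
    [0,0,0]
  ]
}}

```text
time: 36.2
tool_pos: [476.0, 91.7, 55.4]
tcp_rot: [3.14, 0.0, 1.692]
contact_force: [0.3, -0.4, 0.3]
grip_width: 40.9
finger_force: 0.0
```

Call:
{"method": "send_rows", "body": {
  "offset": [
    [0,0,0],
    [0,0,0],
    [0,0,0],
    [0,0,0],
    [0,0,0]
  ],
  "delta_rot": [
    [0,0,0],
    [0,0,0],
    [0,0,0],
    [0,0,0],
    [0,0,0]
  ],
  "grip": 0
}}

```text
time: 36.83
tool_pos: [474.2, 91.6, 54.8]
tcp_rot: [-3.139, 0.0, 1.692]
contact_force: [-3.9, -0.8, 5.4]
grip_width: 12.0
finger_force: 30.0
```

Run:
```python
from h import *
o=get_obs();print(o["tool_pos"],o["tcp_rot"],o["grip_width"],o["finger_force"],o["contact_force"],torig(o["tool_pos"]))
k=K("wrist"); im=optics.capture("wrist"); cv2.imwrite("pics/g0.png",im[...,::-1])
```

```text
[474.16637605  91.57364125  54.79791184] [-3.13915024e+00  1.52650512e-04  1.69240909e+00] 11.970720114042146 30.000277161598206 [-3.93770114 -0.79052392  5.38936014] [-50.72661553 146.13312227]
```

View pics/g0.png

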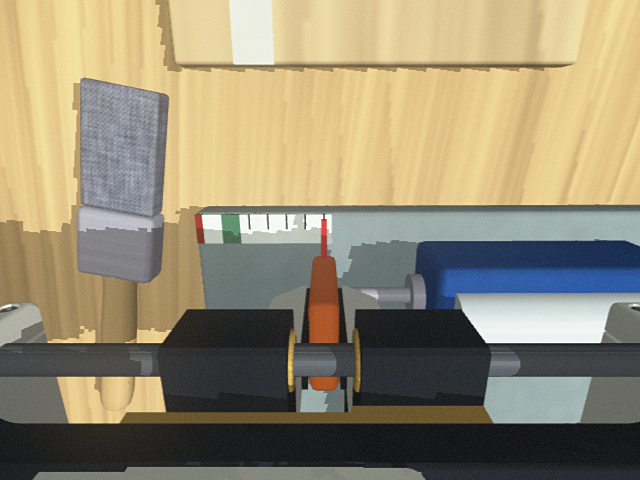

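The pointer (col 324) is at 0, the green band is at cols 222-241 and red begins at about 204 (1.87 px/mm), so the scale agrees. I'll pull about 53 mm commanded, in small steps.

Call:
{"method": "send_rows", "body": {
  "offset": [
    [0,-0.08,0],
    [0,-0.16,0],
    [0,-0.24,0],
    [0,-0.32,0],
    [0,-0.38,0],
    [0,-0.42,0],
    [0,-0.43,0],
    [0,-0.43,0]
  ],
  "delta_rot": [
    [0,0,0],
    [0,0,0],
    [0,0,0],
    [0,0,0],
    [0,0,0],
    [0,0,0],
    [0,0,0],
    [0,0,0]
  ]
}}

```text
time: 37.88
tool_pos: [426.8, 85.6, 54.9]
tcp_rot: [3.135, 0.0, 1.692]
contact_force: [10.4, 1.2, -11.6]
grip_width: 11.7
finger_force: 30.0
```

Run:
```python
from h import *
o=get_obs();print(o["tool_pos"],o["tcp_rot"],o["grip_width"],o["finger_force"],o["contact_force"],torig(o["tool_pos"]))
im=optics.capture("wrist")
cv2.imwrite("pics/g1.png",cv2.resize(im[190:290,180:520],None,fx=2,fy=2)[...,::-1])
```

```text
[426.81745442  85.56879554  54.91957734] [3.13504461e+00 4.61189791e-04 1.69178393e+00] 11.6593421351953 30.001004934310913 [ 10.43619281   1.24923541 -11.58977158] [-98.45437853 145.93515858]
```

View pics/g1.png

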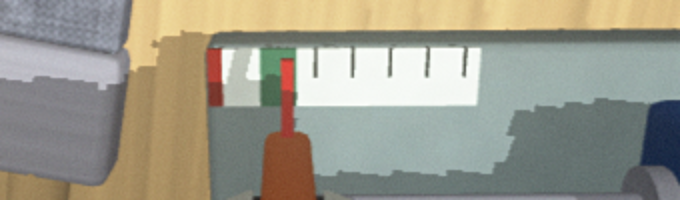

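The pointer (crop col 287) is in the green band (261-296), about 47.6 mm. I'll nudge it 2 mm further, hold, then return.

Call:
{"method": "send_rows", "body": {
  "offset": [
    [0,-0.018,0],
    [0,-0.018,0],
    [0,-0.018,0],
    [0,-0.018,0],
    [0,-0.018,0],
    [0,-0.018,0],
    [0,-0.018,0],
    [0,-0.018,0]
  ],
  "delta_rot": [
    [0,0,0],
    [0,0,0],
    [0,0,0],
    [0,0,0],
    [0,0,0],
    [0,0,0],
    [0,0,0],
    [0,0,0]
  ]
}}

```text
time: 38.92
tool_pos: [424.9, 85.3, 54.9]
tcp_rot: [3.135, 0.0, 1.692]
contact_force: [11.8, 2.9, -11.3]
grip_width: 12.0
finger_force: 30.0
```

Call:
{"method": "send_rows", "body": {
  "offset": [
    [0,0,0],
    [0,0,0],
    [0,0,0],
    [0,0,0],
    [0,0,0],
    [0,0,0],
    [0,0,0],
    [0,0,0]
  ],
  "delta_rot": [
    [0,0,0],
    [0,0,0],
    [0,0,0],
    [0,0,0],
    [0,0,0],
    [0,0,0],
    [0,0,0],
    [0,0,0]
  ]
}}

```text
time: 39.92
tool_pos: [424.9, 85.3, 54.9]
tcp_rot: [3.135, 0.0, 1.692]
contact_force: [12.1, 2.8, -10.9]
grip_width: 11.7
finger_force: 30.0
```

Run:
```python
from h import *
o=get_obs();print(o["tool_pos"],o["grip_width"],o["finger_force"],o["contact_force"],torig(o["tool_pos"]))
im=optics.capture("wrist"); h=cv2.cvtColor(im,cv2.COLOR_RGB2HSV)[212:245,270:420]; row=h[5:25]
g=((row[...,0]>50)&(row[...,0]<95)&(row[...,1]>90)).sum(0); r=(((row[...,0]<8)|(row[...,0]>172))&(row[...,1]>150)).sum(0)
print("green",np.where(g>8)[0]+270,"red",np.where(r>5)[0]+270)
```

```text
[424.88550844  85.33240538  54.89705027] 11.725257765390978 30.00117927789688 [ 12.12815238   2.7533807  -10.94647158] [-100.40073291  145.93563861]
green [328 329 330] red [288 289 290 291 292 293 321 322 323 324 325]
```

Held over 2 s at about 49.5 mm. Now I'll return it home, open, and rise.

Call:
{"method": "send_rows", "body": {
  "offset": [
    [0,0.08,0],
    [0,0.16,0],
    [0,0.24,0],
    [0,0.32,0],
    [0,0.4,0],
    [0,0.44,0],
    [0,0.44,0],
    [0,0.44,0]
  ],
  "delta_rot": [
    [0,0,0],
    [0,0,0],
    [0,0,0],
    [0,0,0],
    [0,0,0],
    [0,0,0],
    [0,0,0],
    [0,0,0]
  ]
}}

```text
time: 40.98
tool_pos: [474.1, 91.6, 54.8]
tcp_rot: [-3.141, 0.0, 1.692]
contact_force: [0.1, 0.9, 3.7]
grip_width: 11.5
finger_force: 30.0
```

Call:
{"method": "send_rows", "body": {
  "offset": [
    [0,0,0],
    [0,0,0],
    [0,0,0],
    [0,0,0]
  ],
  "delta_rot": [
    [0,0,0],
    [0,0,0],
    [0,0,0],
    [0,0,0]
  ],
  "grip": 0.45
}}

```text
time: 41.48
tool_pos: [474.3, 91.6, 54.5]
tcp_rot: [-3.141, 0.0, 1.692]
contact_force: [0.6, 0.2, 0.1]
grip_width: 41.0
finger_force: 0.0
```

Call:
{"method": "send_rows", "body": {
  "offset": [
    [0,0,-0.3],
    [0,0,-0.7],
    [0,0,-1],
    [0,0,-1]
  ],
  "delta_rot": [
    [0,0,0],
    [0,0,0],
    [0,0,0],
    [0,0,0]
  ]
}}

```text
time: 41.98
tool_pos: [476.0, 91.7, 177.3]
tcp_rot: [3.136, 0.001, 1.692]
contact_force: [0.9, 0.4, 0.6]
grip_width: 41.1
finger_force: 0.0
```

Run:
```python
from h import *
o=get_obs();print(o["tool_pos"],o["grip_width"],o["contact_force"],torig(o["tool_pos"]))
plan((*rig(-65,0),170),YAW)
L=look("top","t2"); k=K("top"); 
for n,z in [("gauge_grip",68),("clamp_knob",65)]:
    for d in finder.pinpoint(n,"top")[:2]: p=onz(k,d["uv"],z); print(n,d,p.round(1),torig(p).round(1))
k=K("wrist"); im=optics.capture("wrist"); cv2.imwrite("pics/g3.png",im[...,::-1])
for d in finder.pinpoint("gauge_grip","wrist")[:2]: p=onz(k,d["uv"],68); print(d,p.round(1),torig(p).round(1))
```

```text
[476.03692878  91.67924341 177.32355866] 41.135652917225535 [0.86088639 0.35466762 0.63800861] [-48.85711467 146.01029776]
off [-1.217 -0.134  0.061] rot [ 0.0008 -0.0007  0.2499] min rows 8.4
gauge_grip {'uv': [320.4, 314.0], 'confidence': 0.69} [356.6  72.4  68. ] [-169.8  141.4]
clamp_knob {'uv': [369.9, 263.4], 'confidence': 0.86} [490.4 -58.   65. ] [-52.9  -4.3]
clamp_knob {'uv': [317.5, 314.5], 'confidence': 0.48} [355.1  80.1  65. ] [-170.4  149.2]
```

Call:
{"method": "send_rows", "body": {
  "offset": [
    [-0.3,-0.05,0],
    [-0.7,-0.1,0],
    [-1,-0.13,0],
    [-1,-0.13,0],
    [-1,-0.13,0],
    [-1,-0.13,0],
    [-1,-0.13,0],
    [-1,-0.13,0]
  ],
  "delta_rot": [
    [0,0,0.03],
    [0,0,0.06],
    [0,0,0.09],
    [0,0,0.12],
    [0,0,0.15],
    [0,0,0.18],
    [0,0,0.21],
    [0,0,0.23]
  ]
}}

```text
time: 43.28
tool_pos: [473.1, -29.3, 173.8]
tcp_rot: [-3.141, 0.002, 0.242]
contact_force: [0.4, 0.2, 0.2]
grip_width: 41.3
finger_force: 0.0
```

Call:
{"method": "send_rows", "body": {
  "offset": [
    [0,0.2,0],
    [0,0.2,0],
    [0,0.2,0],
    [0,0.2,0]
  ],
  "delta_rot": [
    [0,0,0.02],
    [0,0,0.02],
    [0,0,0.02],
    [0,0,0.02]
  ]
}}

```text
time: 43.78
tool_pos: [479.0, -52.1, 174.4]
tcp_rot: [-3.141, 0.001, 0.123]
contact_force: [-0.9, 0.5, 0.6]
grip_width: 41.0
finger_force: 0.0
```

Run:
```python
from h import *
o=get_obs();print(o["tool_pos"],o["grip_width"],o["contact_force"],torig(o["tool_pos"]))
plan((*rig(-65,0),47),YAW)
k=K("wrist"); im=optics.capture("wrist"); cv2.imwrite("pics/k2.png",im[...,::-1])
for d in finder.pinpoint("clamp_knob","wrist")[:2]: p=onz(k,d["uv"],65); print(d,p.round(1),torig(p).round(1))
for d in finder.pinpoint("gauge_grip","wrist")[:2]: p=onz(k,d["uv"],68); print(d,p.round(1),torig(p).round(1))
```

```text
[479.01481595 -52.11004668 174.42767208] 41.002482121281666 [-0.92954716  0.45089602  0.63752739] [-63.40017064   2.9273593 ]
off [-0.013  0.025  1.062] rot [-0.0001  0.0001  0.0001] min rows 2.0
{'uv': [326.1, 240.8], 'confidence': 0.79} [477.1 -53.6  65. ] [-65.4   1.7]
{'uv': [129.9, 222.2], 'confidence': 0.64} [474.7  92.6  68. ] [-50.1 147.1]
```

Call:
{"method": "send_rows", "body": {
  "offset": [
    [-0.01,0.02,0.3],
    [-0.01,0.02,0.56],
    [-0.01,0.02,0.56]
  ],
  "delta_rot": [
    [0,0,0],
    [0,0,0],
    [0,0,0]
  ]
}}

```text
time: 44.3
tool_pos: [476.9, -54.7, 105.9]
tcp_rot: [-3.14, 0.004, 0.122]
contact_force: [0.1, 0.7, 1.2]
grip_width: 41.1
finger_force: 0.0
```

Call:
{"method": "send_rows", "body": {
  "offset": [
    [0,0,0.25],
    [0,0,0.5],
    [0,0,0.5],
    [0,0,0.5]
  ],
  "delta_rot": [
    [0,0,0],
    [0,0,0],
    [0,0,0],
    [0,0,0]
  ]
}}

```text
time: 44.8
tool_pos: [479.6, -55.5, 49.0]
tcp_rot: [3.141, -0.002, 0.121]
contact_force: [0.3, 1.0, 0.3]
grip_width: 41.3
finger_force: 0.0
```

Call:
{"method": "send_rows", "body": {
  "offset": [
    [0,0,0],
    [0,0,0],
    [0,0,0],
    [0,0,0],
    [0,0,0]
  ],
  "delta_rot": [
    [0,0,0],
    [0,0,0],
    [0,0,0],
    [0,0,0],
    [0,0,0]
  ],
  "grip": 0
}}

```text
time: 45.42
tool_pos: [478.9, -56.1, 48.1]
tcp_rot: [3.14, -0.001, 0.121]
contact_force: [-0.7, -4.6, 3.1]
grip_width: 17.9
finger_force: 30.0
```

Call:
{"method": "send_rows", "body": {
  "offset": [
    [0.005,0,-0.122],
    [0.018,0,-0.243],
    [0.041,0,-0.363],
    [0.073,0,-0.48],
    [0.113,0,-0.595],
    [0.162,0,-0.707],
    [0.219,0,-0.814],
    [0.284,0,-0.918]
  ],
  "delta_rot": [
    [0,0,0],
    [0,0,0],
    [0,0,0],
    [0,0,0],
    [0,0,0],
    [0,0,0],
    [0,0,0],
    [0,0,0]
  ]
}}

```text
time: 46.42
tool_pos: [510.9, -52.1, 156.4]
tcp_rot: [3.141, 0.005, 0.121]
contact_force: [1.6, -7.2, -10.2]
grip_width: 17.7
finger_force: 30.0
```

Run:
```python
from h import *
o=get_obs();print(o["tool_pos"],o["grip_width"],o["finger_force"],o["contact_force"],torig(o["tool_pos"]))
```

```text
[510.88496129 -52.10376808 156.36570441] 17.6896123141171 29.99819129705429 [  1.55134144  -7.18198725 -10.22503727] [-31.7661448   -0.94492845]
```

Call:
{"method": "send_rows", "body": {
  "offset": [
    [0.073,0,-0.098],
    [0.152,0,-0.19],
    [0.238,0,-0.276],
    [0.331,0,-0.355],
    [0.429,0,-0.428],
    [0.533,0,-0.492],
    [0.64,0,-0.549],
    [0.752,0,-0.597]
  ],
  "delta_rot": [
    [0,0,0],
    [0,0,0],
    [0,0,0],
    [0,0,0],
    [0,0,0],
    [0,0,0],
    [0,0,0],
    [0,0,0]
  ]
}}

```text
time: 47.42
tool_pos: [602.9, -40.6, 229.8]
tcp_rot: [3.14, -0.002, 0.121]
contact_force: [5.6, -2.9, -1.1]
grip_width: 17.8
finger_force: 30.0
```

Call:
{"method": "send_rows", "body": {
  "offset": [
    [0.115,0,-0.04],
    [0.233,0,-0.071],
    [0.353,0,-0.093],
    [0.474,0,-0.106],
    [0.596,0,-0.11],
    [0.71,0,-0.105],
    [0.71,0,-0.105],
    [0.71,0,-0.105]
  ],
  "delta_rot": [
    [0,0,0],
    [0,0,0],
    [0,0,0],
    [0,0,0],
    [0,0,0],
    [0,0,0],
    [0,0,0],
    [0,0,0]
  ]
}}

```text
time: 48.42
tool_pos: [688.2, -29.8, 242.0]
tcp_rot: [3.141, -0.004, 0.122]
contact_force: [7.2, 0.9, -1.1]
grip_width: 17.9
finger_force: 30.0
```

Call:
{"method": "send_rows", "body": {
  "offset": [
    [0,0,0],
    [0,0,0],
    [0,0,0],
    [0,0,0]
  ],
  "delta_rot": [
    [0,0,0],
    [0,0,0],
    [0,0,0],
    [0,0,0]
  ],
  "grip": 0.5
}}

```text
time: 48.92
tool_pos: [686.3, -29.8, 241.9]
tcp_rot: [3.142, 0.0, 0.121]
contact_force: [-0.1, -0.0, 0.9]
grip_width: 45.4
finger_force: 0.0
```

Call:
{"method": "send_rows", "body": {
  "offset": [
    [0,0,-0.3],
    [0,0,-0.6],
    [0,0,-0.6],
    [0,0,-0.6]
  ],
  "delta_rot": [
    [0,0,0],
    [0,0,0],
    [0,0,0],
    [0,0,0]
  ]
}}

```text
time: 49.42
tool_pos: [686.1, -29.8, 313.0]
tcp_rot: [-3.141, 0.001, 0.121]
contact_force: [0.4, 0.0, -0.5]
grip_width: 46.0
finger_force: 0.0
```

Run:
```python
from h import *
o=get_obs();print(o["tool_pos"],o["grip_width"],o["contact_force"],torig(o["tool_pos"]))
k=K("wrist"); im=optics.capture("wrist"); cv2.imwrite("pics/k3.png",im[...,::-1])
for d in finder.pinpoint("clamp_knob","wrist")[:2]: p=onz(k,d["uv"],259.4); print(d,p.round(1),torig(p).round(1))
plan((*rig(-35,-20),320),YAW)
```

```text
[686.10655046 -29.83011661 313.01113743] 45.957034426202405 [ 0.41760433  0.02700765 -0.50929264] [144.86371147  -0.16087603]
{'uv': [323.7, 266.6], 'confidence': 0.81} [685.  -29.4 259.4] [143.8   0.4]
off [-1.497  0.167 -0.061] rot [-0.0001  0.0005 -0.0001] min rows 2.9
```

Call:
{"method": "send_rows", "body": {
  "offset": [
    [-0.75,0.08,0],
    [-0.75,0.08,0]
  ],
  "delta_rot": [
    [0,0,0],
    [0,0,0]
  ]
}}

```text
time: 49.78
tool_pos: [595.2, -50.4, 311.2]
tcp_rot: [-3.14, 0.006, 0.121]
contact_force: [0.4, 0.3, 1.4]
grip_width: 45.9
finger_force: 0.0
```

Call:
{"method": "send_rows", "body": {
  "offset": [
    [-0.75,0.3,0.5],
    [-0.75,0.3,0.5],
    [-0.75,0.3,0.5],
    [-0.75,0.3,0.5]
  ],
  "delta_rot": [
    [0,0,0],
    [0,0,0],
    [0,0,0],
    [0,0,0]
  ]
}}

```text
time: 50.28
tool_pos: [513.9, -97.0, 254.2]
tcp_rot: [3.141, -0.001, 0.121]
contact_force: [0.1, -0.1, 0.5]
grip_width: 45.9
finger_force: 0.0
```

Run:
```python
from h import *
L=look("wrist","u1"); print(get_obs()["tool_pos"])
for l in L:
    f=fit([(l["k"],l["ct"])],35); print(l["conf"],l["box"],l["rgb"],np.round(f,3),torig(f[:2]).round(1))
    if f[4]>.85: plan((f[0],f[1],26),f[2])
k=K("wrist")
for d in finder.silhouettes("tray","wrist")[:1]:
    ys,xs=np.where(d["region"]); w=np.array([onz(k,p,12)[:2] for p in list(zip(xs,ys))[::10]],np.float32); print("tray",d["box"],cv2.minAreaRect(w))
```

```text
[514.60783151 -96.77654603 254.50829853]
0.95 [331, 152, 359, 204] [160.  97.  74.] [ 5.48102e+02 -1.10056e+02  1.50000e-01  3.50000e+01  9.50000e-01] [ -1.9 -63. ]
off [0.26  0.142 1.905] rot [ 0.0001 -0.0003 -0.0045] min rows 3.7
0.8 [266, 154, 300, 200] [159. 167. 161.] [ 5.4190e+02 -5.0619e+01  1.0500e-01  3.5000e+01  9.4800e-01] [-0.8 -3.2]
off [ 0.269 -0.356  1.904] rot [ 0.0001 -0.0003  0.0026] min rows 3.8
0.75 [200, 150, 241, 200] [109.  85.  71.] [5.34316e+02 1.13150e+01 1.27000e-01 3.50000e+01 9.47000e-01] [-0.8 59.2]
off [ 0.269 -0.876  1.904] rot [ 0.0001 -0.0003 -0.0008] min rows 4.1
tray [392.4, 163.6, 617.1, 335.9] ((475.6822814941406, -302.8406982421875), (217.4721221923828, 184.1966094970703), 88.48282623291016)
```

View pics/u1.png

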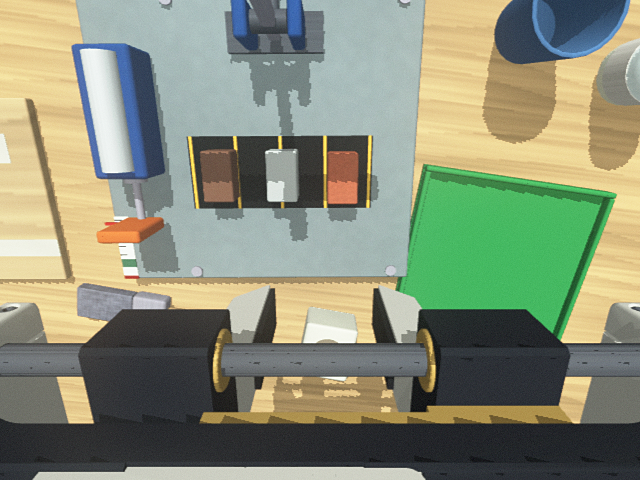

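The bars lie as they were: brown (219,175), grey (282,175), red (343,177). The clamp is up and the tray (427-615,165-335) is clear. Pick red.

Call:
{"method": "send_rows", "body": {
  "offset": [
    [0.26,0.14,0.4],
    [0.26,0.14,0.9],
    [0.26,0.14,0.9],
    [0.26,0.14,0.9]
  ],
  "delta_rot": [
    [0,0,-0.003],
    [0,0,-0.003],
    [0,0,-0.003],
    [0,0,-0.003]
  ]
}}

```text
time: 50.92
tool_pos: [547.7, -109.9, 148.0]
tcp_rot: [3.14, -0.003, 0.141]
contact_force: [0.2, 0.3, 0.6]
grip_width: 46.0
finger_force: 0.0
```

Call:
{"method": "send_rows", "body": {
  "offset": [
    [0,0,0.4],
    [0,0,0.8],
    [0,0,1],
    [0,0,1]
  ],
  "delta_rot": [
    [0,0,0],
    [0,0,0],
    [0,0,0],
    [0,0,0]
  ]
}}

```text
time: 51.42
tool_pos: [547.2, -110.0, 27.1]
tcp_rot: [3.141, -0.001, 0.14]
contact_force: [0.8, 1.2, 0.6]
grip_width: 46.0
finger_force: 0.0
```

Call:
{"method": "send_rows", "body": {
  "offset": [
    [0,0,0],
    [0,0,0],
    [0,0,0],
    [0,0,0],
    [0,0,0]
  ],
  "delta_rot": [
    [0,0,0],
    [0,0,0],
    [0,0,0],
    [0,0,0],
    [0,0,0]
  ],
  "grip": 0
}}

```text
time: 52.05
tool_pos: [547.8, -110.3, 28.1]
tcp_rot: [3.14, -0.004, 0.14]
contact_force: [-1.1, 0.5, 7.4]
grip_width: 30.0
finger_force: 30.0
```

Call:
{"method": "send_rows", "body": {
  "offset": [
    [0,0,-0.3],
    [0,0,-0.7],
    [0,0,-0.8]
  ],
  "delta_rot": [
    [0,0,0],
    [0,0,0],
    [0,0,0]
  ]
}}

```text
time: 52.42
tool_pos: [548.0, -110.4, 125.7]
tcp_rot: [3.138, -0.006, 0.14]
contact_force: [0.5, -0.1, -1.2]
grip_width: 29.9
finger_force: 30.0
```

Call:
{"method": "send_rows", "body": {
  "offset": [
    [-0.36,1,0],
    [-0.36,1,0],
    [-0.36,1,0]
  ],
  "delta_rot": [
    [0,0,0],
    [0,0,0],
    [0,0,0]
  ]
}}

```text
time: 52.8
tool_pos: [518.9, -238.4, 121.4]
tcp_rot: [3.141, 0.001, 0.135]
contact_force: [0.6, -0.7, -2.0]
grip_width: 30.0
finger_force: 30.0
```

Call:
{"method": "send_rows", "body": {
  "offset": [
    [-0.36,0.88,0],
    [-0.36,0.88,0],
    [-0.36,0.88,0.2],
    [-0.36,0.88,0.4],
    [-0.36,0.88,0.4]
  ],
  "delta_rot": [
    [0,0,0],
    [0,0,0],
    [0,0,0],
    [0,0,0],
    [0,0,0]
  ]
}}

```text
time: 53.42
tool_pos: [491.1, -343.4, 71.7]
tcp_rot: [-3.137, 0.003, 0.14]
contact_force: [-0.1, -0.1, -1.1]
grip_width: 29.8
finger_force: 30.0
```

Run:
```python
from h import *
o=get_obs();print(o["tool_pos"],o["grip_width"],o["finger_force"],o["contact_force"])
plan((490,-345,13.5),YAW)
```

```text
[ 491.13304833 -343.41702431   71.71182141] 29.847816618939593 29.954211115837097 [-0.08631434 -0.06242235 -1.13563866]
off [-0.01   0.014  0.485] rot [-0.0007  0.0005  0.0029] min rows 0.9
```

Call:
{"method": "send_rows", "body": {
  "offset": [
    [0,0,0.2],
    [0,0,0.38],
    [0,0,0.47],
    [0,0,0.47]
  ],
  "delta_rot": [
    [0,0,0],
    [0,0,0],
    [0,0,0],
    [0,0,0]
  ]
}}

```text
time: 53.92
tool_pos: [492.3, -344.9, 17.5]
tcp_rot: [-3.141, 0.0, 0.141]
contact_force: [-0.7, -0.1, -0.3]
grip_width: 29.8
finger_force: 30.0
```

Call:
{"method": "send_rows", "body": {
  "offset": [
    [0,0,0],
    [0,0,0],
    [0,0,0]
  ],
  "delta_rot": [
    [0,0,0],
    [0,0,0],
    [0,0,0]
  ],
  "grip": 0.5
}}

```text
time: 54.3
tool_pos: [492.5, -345.5, 18.2]
tcp_rot: [3.141, -0.001, 0.14]
contact_force: [0.3, 0.1, -0.3]
grip_width: 45.8
finger_force: 0.0
```

Call:
{"method": "send_rows", "body": {
  "offset": [
    [0,0,-0.3],
    [0,0,-0.7],
    [0,0,-1],
    [0,0,-1]
  ],
  "delta_rot": [
    [0,0,0],
    [0,0,0],
    [0,0,0],
    [0,0,0]
  ]
}}

```text
time: 54.8
tool_pos: [493.6, -346.6, 141.2]
tcp_rot: [3.136, -0.005, 0.14]
contact_force: [-0.2, -0.7, 0.3]
grip_width: 45.9
finger_force: 0.0
```

Call:
{"method": "send_rows", "body": {
  "offset": [
    [0.38,-1,-0.9],
    [0.38,-1,-0.9],
    [0.38,-1,-0.9]
  ],
  "delta_rot": [
    [0,0,0],
    [0,0,0],
    [0,0,0]
  ]
}}

```text
time: 55.18
tool_pos: [520.8, -218.2, 246.4]
tcp_rot: [-3.141, -0.0, 0.141]
contact_force: [0.4, -0.1, 0.2]
grip_width: 45.8
finger_force: 0.0
```

Call:
{"method": "send_rows", "body": {
  "offset": [
    [0.1,-1,0],
    [0.1,-1,0],
    [0.1,-1,0],
    [0.1,-1,0]
  ],
  "delta_rot": [
    [0,0,0.003],
    [0,0,0.003],
    [0,0,0.003],
    [0,0,0.003]
  ]
}}

```text
time: 55.68
tool_pos: [515.6, -99.9, 244.9]
tcp_rot: [3.141, 0.001, 0.122]
contact_force: [0.1, 0.1, -0.6]
grip_width: 46.0
finger_force: 0.0
```

Run:
```python
from h import *
L=look("wrist","u2"); print(get_obs()["tool_pos"])
for l in L:
    f=fit([(l["k"],l["ct"])],35 if torig(onz(l["k"],l["ct"].reshape(-1,2).mean(0),35))[1]>-100 else 21); print(l["conf"],l["box"],l["rgb"],np.round(f,3),torig(f[:2]).round(1))
    if f[4]>.85: plan((f[0],f[1],26),f[2])
```

```text
[ 515.70918444 -100.76820499  244.93285847]
0.8 [193, 151, 236, 204] [112.  88.  74.] [5.33811e+02 1.18890e+01 1.16000e-01 3.50000e+01 9.33000e-01] [-1.2 59.8]
off [ 0.263 -0.914  1.824] rot [0.     0.0001 0.0006] min rows 4.0
0.8 [260, 153, 297, 204] [162. 171. 165.] [ 5.42589e+02 -5.02970e+01  8.70000e-02  3.50000e+01  9.44000e-01] [-0.1 -3. ]
off [ 0.274 -0.391  1.824] rot [0.     0.0001 0.0052] min rows 3.6
0.65 [521, 232, 571, 280] [224. 129.  88.] [ 4.91061e+02 -3.44301e+02  1.22000e-01  2.10000e+01  9.20000e-01] [ -87.  -288.6]
off [-0.445  1.99   1.825] rot [ 0.      0.0001 -0.0003] min rows 5.3
```

Call:
{"method": "send_rows", "body": {
  "offset": [
    [0.27,-0.39,0.4],
    [0.27,-0.39,0.82],
    [0.27,-0.39,0.82],
    [0.27,-0.39,0.82]
  ],
  "delta_rot": [
    [0,0,0.002],
    [0,0,0.002],
    [0,0,0.002],
    [0,0,0.002]
  ]
}}

```text
time: 56.28
tool_pos: [543.1, -50.7, 148.7]
tcp_rot: [3.141, -0.002, 0.107]
contact_force: [0.1, -0.5, 0.9]
grip_width: 45.9
finger_force: 0.0
```

Call:
{"method": "send_rows", "body": {
  "offset": [
    [0,0,0.4],
    [0,0,0.8],
    [0,0,1],
    [0,0,1]
  ],
  "delta_rot": [
    [0,0,0],
    [0,0,0],
    [0,0,0],
    [0,0,0]
  ]
}}

```text
time: 56.78
tool_pos: [542.8, -50.4, 27.8]
tcp_rot: [3.141, -0.0, 0.107]
contact_force: [0.1, 0.0, 0.6]
grip_width: 45.9
finger_force: 0.0
```

Call:
{"method": "send_rows", "body": {
  "offset": [
    [0,0,0],
    [0,0,0],
    [0,0,0],
    [0,0,0],
    [0,0,0]
  ],
  "delta_rot": [
    [0,0,0],
    [0,0,0],
    [0,0,0],
    [0,0,0],
    [0,0,0]
  ],
  "grip": 0
}}

```text
time: 57.4
tool_pos: [543.7, -49.9, 29.1]
tcp_rot: [3.14, -0.004, 0.109]
contact_force: [-1.0, -2.1, 7.6]
grip_width: 29.9
finger_force: 30.0
```

Call:
{"method": "send_rows", "body": {
  "offset": [
    [0,0,-0.3],
    [0,0,-0.7],
    [0,0,-0.8]
  ],
  "delta_rot": [
    [0,0,0],
    [0,0,0],
    [0,0,0]
  ]
}}

```text
time: 57.78
tool_pos: [544.0, -49.5, 126.7]
tcp_rot: [3.139, -0.006, 0.109]
contact_force: [-0.5, 0.4, -1.2]
grip_width: 29.9
finger_force: 30.0
```

Call:
{"method": "send_rows", "body": {
  "offset": [
    [-0.6,1,0],
    [-0.6,1,0],
    [-0.6,1,0]
  ],
  "delta_rot": [
    [0,0,0],
    [0,0,0],
    [0,0,0]
  ]
}}

```text
time: 58.15
tool_pos: [482.0, -178.7, 122.7]
tcp_rot: [-3.141, 0.001, 0.105]
contact_force: [1.2, -0.1, -1.4]
grip_width: 30.0
finger_force: 30.0
```

Call:
{"method": "send_rows", "body": {
  "offset": [
    [-0.62,0.95,0],
    [-0.62,0.95,0],
    [-0.62,0.95,0.2],
    [-0.62,0.95,0.4],
    [-0.62,0.95,0.4]
  ],
  "delta_rot": [
    [0,0,0],
    [0,0,0],
    [0,0,0],
    [0,0,0],
    [0,0,0]
  ]
}}

```text
time: 58.78
tool_pos: [421.2, -296.3, 73.3]
tcp_rot: [-3.138, 0.003, 0.109]
contact_force: [-0.5, 0.4, -0.4]
grip_width: 29.9
finger_force: 30.0
```

Run:
```python
from h import *
o=get_obs();print(o["tool_pos"],o["grip_width"],o["finger_force"],o["contact_force"])
plan((425,-300,14),YAW)
```

```text
[ 421.16771183 -296.27643645   73.33074186] 29.921900080353858 29.998944103717804 [-0.53826487  0.37178404 -0.38357108]
off [0.03  0.036 0.494] rot [-0.0006  0.0005 -0.0021] min rows 1.0
```

Call:
{"method": "send_rows", "body": {
  "offset": [
    [0.03,0.03,0.2],
    [0.03,0.03,0.4],
    [0.03,0.03,0.49],
    [0.03,0.03,0.49]
  ],
  "delta_rot": [
    [0,0,0],
    [0,0,0],
    [0,0,0],
    [0,0,0]
  ]
}}

```text
time: 59.28
tool_pos: [426.4, -300.6, 16.5]
tcp_rot: [-3.142, -0.0, 0.109]
contact_force: [0.6, 0.1, -0.9]
grip_width: 29.8
finger_force: 30.0
```

Call:
{"method": "send_rows", "body": {
  "offset": [
    [0,0,0],
    [0,0,0],
    [0,0,0]
  ],
  "delta_rot": [
    [0,0,0],
    [0,0,0],
    [0,0,0]
  ],
  "grip": 0.5
}}

```text
time: 59.65
tool_pos: [426.2, -301.1, 16.8]
tcp_rot: [3.141, -0.001, 0.109]
contact_force: [0.2, -0.3, 0.0]
grip_width: 45.8
finger_force: 0.0
```

Call:
{"method": "send_rows", "body": {
  "offset": [
    [0,0,-0.3],
    [0,0,-0.7],
    [0,0,-1],
    [0,0,-1]
  ],
  "delta_rot": [
    [0,0,0],
    [0,0,0],
    [0,0,0],
    [0,0,0]
  ]
}}

```text
time: 60.15
tool_pos: [427.3, -302.1, 139.4]
tcp_rot: [3.136, -0.004, 0.109]
contact_force: [-1.1, 0.1, -0.4]
grip_width: 45.7
finger_force: 0.0
```

Call:
{"method": "send_rows", "body": {
  "offset": [
    [0.5,-1,-0.9],
    [0.5,-1,-0.9],
    [0.5,-1,-0.9]
  ],
  "delta_rot": [
    [0,0,0],
    [0,0,0],
    [0,0,0]
  ]
}}

```text
time: 60.52
tool_pos: [472.9, -173.4, 244.9]
tcp_rot: [-3.141, 0.0, 0.109]
contact_force: [1.1, 0.1, -0.2]
grip_width: 46.0
finger_force: 0.0
```

Call:
{"method": "send_rows", "body": {
  "offset": [
    [0.46,-1,0],
    [0.46,-1,0],
    [0.46,-1,0],
    [0.46,-1,0]
  ],
  "delta_rot": [
    [0,0,0],
    [0,0,0],
    [0,0,0],
    [0,0,0]
  ]
}}

```text
time: 61.02
tool_pos: [514.2, -49.6, 243.4]
tcp_rot: [-3.142, 0.002, 0.11]
contact_force: [-0.2, -1.1, -0.5]
grip_width: 46.2
finger_force: 0.0
```

Run:
```python
from h import *
L=look("wrist","u3"); print(get_obs()["tool_pos"])
for l in L:
    f=fit([(l["k"],l["ct"])],35 if torig(onz(l["k"],l["ct"].reshape(-1,2).mean(0),35))[1]>-100 else 21); print(l["conf"],l["box"],l["rgb"],np.round(f,3),torig(f[:2]).round(1))
    if f[4]>.85: plan((f[0],f[1],26),f[2])
```

```text
[514.0846711  -50.97620942 243.71825794]
0.85 [564, 230, 620, 281] [221. 125.  86.] [ 4.92256e+02 -3.45058e+02  8.80000e-02  2.10000e+01  9.51000e-01] [ -85.9 -289.5]
off [-0.441  2.417  1.815] rot [0.     0.0002 0.0031] min rows 5.9
0.85 [245, 154, 284, 210] [112.  87.  73.] [5.35028e+02 1.18850e+01 1.03000e-01 3.50000e+01 9.67000e-01] [-0.  59.6]
off [ 0.232 -0.502  1.814] rot [0.     0.0002 0.0007] min rows 3.6
0.66 [515, 286, 560, 328] [227. 233. 229.] [ 427.153 -304.958    0.67    21.       0.687] [-145.6 -241.7]
```

Call:
{"method": "send_rows", "body": {
  "offset": [
    [0.23,-0.5,0.4],
    [0.23,-0.5,0.81],
    [0.23,-0.5,0.81],
    [0.23,-0.5,0.81]
  ],
  "delta_rot": [
    [0,0,0],
    [0,0,0],
    [0,0,0],
    [0,0,0]
  ]
}}

```text
time: 61.62
tool_pos: [536.3, 11.2, 148.7]
tcp_rot: [3.141, -0.002, 0.107]
contact_force: [-0.3, 0.4, 0.4]
grip_width: 45.8
finger_force: 0.0
```

Call:
{"method": "send_rows", "body": {
  "offset": [
    [0,0,0.4],
    [0,0,0.8],
    [0,0,1],
    [0,0,1]
  ],
  "delta_rot": [
    [0,0,0],
    [0,0,0],
    [0,0,0],
    [0,0,0]
  ]
}}

```text
time: 62.12
tool_pos: [536.1, 11.5, 27.9]
tcp_rot: [3.141, -0.001, 0.107]
contact_force: [0.2, -0.3, 0.1]
grip_width: 45.5
finger_force: 0.0
```

Call:
{"method": "send_rows", "body": {
  "offset": [
    [0,0,0],
    [0,0,0],
    [0,0,0],
    [0,0,0],
    [0,0,0]
  ],
  "delta_rot": [
    [0,0,0],
    [0,0,0],
    [0,0,0],
    [0,0,0],
    [0,0,0]
  ],
  "grip": 0
}}

```text
time: 62.75
tool_pos: [536.9, 12.3, 29.0]
tcp_rot: [3.14, -0.004, 0.109]
contact_force: [-0.5, -1.3, 7.7]
grip_width: 29.8
finger_force: 30.0
```

Call:
{"method": "send_rows", "body": {
  "offset": [
    [0,0,-0.3],
    [0,0,-0.7],
    [0,0,-0.8]
  ],
  "delta_rot": [
    [0,0,0],
    [0,0,0],
    [0,0,0]
  ]
}}

```text
time: 63.12
tool_pos: [537.3, 12.7, 126.7]
tcp_rot: [3.14, -0.006, 0.109]
contact_force: [-0.7, 0.5, -1.4]
grip_width: 29.5
finger_force: 30.0
```

Call:
{"method": "send_rows", "body": {
  "offset": [
    [-0.2,0.75,0],
    [-0.2,0.75,0]
  ],
  "delta_rot": [
    [0,0,0],
    [0,0,0]
  ]
}}

```text
time: 63.38
tool_pos: [520.7, -80.9, 123.0]
tcp_rot: [3.141, 0.0, 0.108]
contact_force: [-1.1, 0.7, -1.0]
grip_width: 29.7
finger_force: 30.0
```

Call:
{"method": "send_rows", "body": {
  "offset": [
    [-0.2,0.72,0],
    [-0.2,0.72,0]
  ],
  "delta_rot": [
    [0,0,0],
    [0,0,0]
  ]
}}

```text
time: 63.62
tool_pos: [506.0, -170.2, 122.7]
tcp_rot: [3.141, 0.001, 0.107]
contact_force: [-0.1, -0.3, -0.2]
grip_width: 29.6
finger_force: 30.0
```

Call:
{"method": "send_rows", "body": {
  "offset": [
    [-0.22,0.72,0],
    [-0.22,0.72,0],
    [-0.22,0.72,0.2],
    [-0.22,0.72,0.4],
    [-0.22,0.72,0.4]
  ],
  "delta_rot": [
    [0,0,0],
    [0,0,0],
    [0,0,0],
    [0,0,0],
    [0,0,0]
  ]
}}

```text
time: 64.25
tool_pos: [488.5, -255.6, 73.1]
tcp_rot: [-3.138, 0.004, 0.108]
contact_force: [0.5, -1.4, -0.2]
grip_width: 29.9
finger_force: 30.0
```

Run:
```python
from h import *
o=get_obs();print(o["tool_pos"],o["grip_width"],o["finger_force"],o["contact_force"])
plan((490,-257,13.5),YAW)
```

```text
[ 488.49443568 -255.55837672   73.11396448] 29.90973812837126 29.998290538787842 [ 0.51304319 -1.43975863 -0.21071663]
off [0.013 0.015 0.497] rot [-0.0005  0.0006 -0.0022] min rows 1.0
```

Call:
{"method": "send_rows", "body": {
  "offset": [
    [0.01,0.02,0.2],
    [0.01,0.02,0.4],
    [0.01,0.02,0.49],
    [0.01,0.02,0.49]
  ],
  "delta_rot": [
    [0,0,0],
    [0,0,0],
    [0,0,0],
    [0,0,0]
  ]
}}

```text
time: 64.75
tool_pos: [491.7, -258.7, 16.6]
tcp_rot: [3.141, -0.0, 0.109]
contact_force: [0.2, 0.2, -1.6]
grip_width: 29.8
finger_force: 30.0
```

Call:
{"method": "send_rows", "body": {
  "offset": [
    [0,0,0],
    [0,0,0],
    [0,0,0]
  ],
  "delta_rot": [
    [0,0,0],
    [0,0,0],
    [0,0,0]
  ],
  "grip": 0.5
}}

```text
time: 65.12
tool_pos: [491.7, -258.9, 16.8]
tcp_rot: [3.141, -0.001, 0.109]
contact_force: [-0.6, -0.4, -0.4]
grip_width: 45.8
finger_force: 0.0
```

Call:
{"method": "send_rows", "body": {
  "offset": [
    [0,0,-0.3],
    [0,0,-0.7],
    [0,0,-1],
    [0,0,-1]
  ],
  "delta_rot": [
    [0,0,0],
    [0,0,0],
    [0,0,0],
    [0,0,0]
  ]
}}

```text
time: 65.62
tool_pos: [493.0, -259.8, 139.6]
tcp_rot: [3.137, -0.005, 0.109]
contact_force: [-0.4, -0.2, 0.4]
grip_width: 45.9
finger_force: 0.0
```

Call:
{"method": "send_rows", "body": {
  "offset": [
    [-0.1,0,-1],
    [-0.1,0,-1],
    [-0.1,0,-1],
    [-0.1,0,-1]
  ],
  "delta_rot": [
    [0,0,0],
    [0,0,0],
    [0,0,0],
    [0,0,0]
  ]
}}

```text
time: 66.12
tool_pos: [479.0, -259.6, 254.9]
tcp_rot: [-3.14, 0.002, 0.109]
contact_force: [-0.3, 0.0, 0.3]
grip_width: 46.2
finger_force: 0.0
```

Call:
{"method": "send_rows", "body": {
  "offset": [
    [0,0,-0.6],
    [0,0,-0.6],
    [0,0,-0.6],
    [0,0,-0.6]
  ],
  "delta_rot": [
    [0,0,0],
    [0,0,0],
    [0,0,0],
    [0,0,0]
  ]
}}

```text
time: 66.62
tool_pos: [479.0, -259.6, 325.8]
tcp_rot: [-3.139, 0.003, 0.109]
contact_force: [-0.9, 0.9, 0.4]
grip_width: 46.0
finger_force: 0.0
```

Run:
```python
from h import *
L=look("wrist","u4"); print(get_obs()["tool_pos"])
for l in L:
    f=fit([(l["k"],l["ct"])],21); print(l["conf"],l["box"],l["rgb"],np.round(f,3))
```

```text
[ 479.10775699 -259.72204953  326.44051504]
0.82 [381, 170, 412, 211] [206. 125.  84.] [ 4.92038e+02 -3.44709e+02  9.80000e-02  2.10000e+01  9.65000e-01]
0.79 [313, 161, 339, 205] [142.  113.5  84.5] [ 4.87847e+02 -2.58673e+02  8.60000e-02  2.10000e+01  9.10000e-01]
0.7 [341, 219, 369, 258] [209. 221. 212.] [ 4.24679e+02 -3.00457e+02  1.45000e-01  2.10000e+01  9.30000e-01]
```

View pics/u4.png

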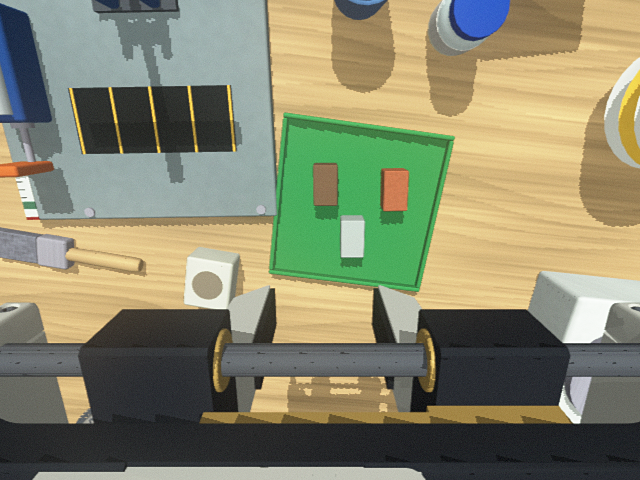

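Brown (325,184), red (395,190) and grey (352,237) all lie inside the tray and the bed is empty. One last check of clamp and gauge, then I'll hand in.

Run:
```python
from h import *
optics.capture("scene"); print(finder.pinpoint("clamp_knob","scene")[:1],finder.pinpoint("gauge_grip","scene")[:1])
if abs(finder.pinpoint("clamp_knob","scene")[0]["uv"][1]-173)<10: print(ticket.close_job())
```

```text
[{'uv': [247.9, 173.7], 'confidence': 0.73}] [{'uv': [360.6, 237.6], 'confidence': 0.82}]
the job is handed in; nothing more can be done
None
```

The job is handed in; it gave no verdict. The three bars present (terracotta, brown, middle-sized grey) were clamped, held about 2 s with the gauge near 49.5 mm, and set in the green tray, with the gauge home and the clamp open.

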